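# Make up two camera mounting kits

### The arm

A 6-joint arm with a two-finger parallel gripper is mounted at the origin on a cart in front of the work surface, level with it; the furniture and walls round the work are solid. World frame = base frame: x ahead of the robot, y to its left, z up, the work surface at z = 0. Lengths are in m, angles in rad, forces in N, time in s.
With the tool pointing down it reaches from about 0.425 to 0.95 m from the base axis. Payload 3.5 kg.
Tool frame: the origin (TCP) lies at the very end of the fingers, on their centre line; the grasp point (between the pads) lies 19 mm behind it (tcp_to_grasp is the distance from the TCP to the grasp point, in m); z points along the fingers, y is the direction in which the jaws open and shut (so a half turn about z gives the same grasp; the last joint's range is limited). The gripper opens to 85 mm and grips with 20 to 120 N. Pads are 22 mm wide; open, the fingers measure 114 mm over their backs; the gripper's body (76 mm by 85 mm) begins 54 mm behind the grasp point. The pads swing forward as they close: fully open they stand 13 mm farther back than shut.
Start: joints at [0.956, 0.286, 1.577, -0, 1.279, -0.15], TCP at [0.303, 0.603, 0.2] pointing down, gripper open.
Joint ranges: [-2.77, 2.77], [-0.9, 2.22], [0.21, 2.48], [-1.53, 4.67], [0.24, 2.81], [-2.84, 2.84]. Speed limits (rad/s): [2.79, 2.79, 3.14, 3.14, 3.14, 3.14].

### API

Orientations are given as a unit quaternion [x, y, z, w].
In Python, from plant import * gives the robot as it stands. The module is installed in compiled form; this text tells all that it offers.
- The arm moves only by the tool arm_command, never from a script. Its argument "steps" is a list of rows, each a list of 3 entries, a list of its own where there are three numbers: the turn, a rotation vector about the tool's x, y, z in rad, then the shift along the tool's x, y, z in m, then the gripper command: -1 is shut, 1 is fully open, values between are in proportion. A call has 1 to 12 rows; each row is the pose to reach, as a shift and turn from the pose measured when the call began, along the tool's axes at that moment; what a row does not reach only later rows make up. A row lasts 1/8 s, in which the tool goes at most 62.5 mm and 10.7 degrees, less where a joint would pass 70% of its speed; a pose out of reach is approached as far as the arm can. A call with a gripper value outside its range is refused whole. The fingers move at their own pace and stop on an object; "force" is the grip in N (left out, the last holds). Time passes only in rows, so rows that repeat a pose let the fingers close. It gives the time, the measured TCP pose, the force and the opening at its end, in the units of the state.
- get_state(): the state, without advancing time (a new reading comes with each control period).
- read_camera(name): name is "scene" or "top" or "wrist"; returns a dict with "frame" (480x640x3 uint8, red, green, blue), "vfov" (degrees; the focal length in pixels is half the picture's height over the tangent of half this angle, whatever the lens; pixels are square), "cx", "cy" (the principal point, pixels), "position" and "rotation" of the camera in the world; the wrist camera has in their place "mount" (4x4, takes a point from camera to tool coordinates, whose origin is the TCP and whose axes are the flange's). Camera axes: x right, y up, looking along -z (the intrinsics and any distortion apply to the point x, -y, -z); pixel columns grow to the right and rows downward; lengths in m; the calibration is good to about 2 mm. A picture is of the moment at which its call begins: read the wrist's pose just before it. There is no depth.
- sign_off(): hands the job in, once; it reports no verdict.
The state is a dict: "time": time; "qpos": joint angles; "dq": joint speeds; "joint_efforts": joint torques, N m; "eef_pos": TCP position; "tcp_rot": TCP orientation; "contact_force": force on the tool from outside, world axes, zero at the start; "wrist_torque": the same for the moment, N m; "opening": opening from 0.0 (shut) to 1.0 (fully open).
Only numpy, scipy, OpenCV 4.12 (cv2) and the standard library are available. Lean on these libraries where they do the work, as an engineer would, in place of code of your own. Each camera call takes 0.05 s, during which the arm holds its last target.

### The job

Make up the two camera mounting kits in their trays. The blue tray gets the black lens cap, lying in its round well, and the red and the yellow slotted packers, both slid fully home on its carrier pin under the head, one on the other in either order, with their slots crosswise (a quarter turn apart) so that they cannot slide off together when the tray is carried; the grey tray gets the dark grey box of contact pins, flat in its rectangular pocket, and the white packer fully home on its pin. Leave the white bottle near the back standing.

Things in the scene. Friction and masses are not known exactly. Their poses are not given: they have to be found in the camera images.
- red_packer: Red plastic slotted disc, 56 mm across, 14 mm thick, grip flats 48 mm apart at its +y and -y sides, 20 to 50 g, lying flat. Origin: disc centre on the underside; z up. A 14 mm slot runs from the centre (round end, radius 7 mm about the origin) out through the rim toward +x, mouth flared to 23 mm: +x is the way the slot opens.
- yellow_packer: Yellow plastic slotted disc, 56 mm across, 10 mm thick, grip flats 48 mm apart at its +y and -y sides, 20 to 50 g, lying flat. Origin: disc centre on the underside; z up. A 14 mm slot runs from the centre (round end, radius 7 mm about the origin) out through the rim toward +x, mouth flared to 23 mm: +x is the way the slot opens.
- white_packer: White plastic slotted disc, 56 mm across, 12 mm thick, grip flats 48 mm apart at its +y and -y sides, 20 to 50 g, lying flat. Origin: disc centre on the underside; z up. A 14 mm slot runs from the centre (round end, radius 7 mm about the origin) out through the rim toward +x, mouth flared to 23 mm: +x is the way the slot opens.
- lens_cap: Black round lens cap, 22 mm diameter, 10 mm high. Origin: centre of its underside; z up.
- pin_box: Shallow open dark grey plastic box with loose-looking contact pins (part of it) inside, 16 mm high. The outer walls span 55 mm in x, from -29 to +26 mm, and 86 mm in y, from -43 to +43 mm. Origin: on its underside, 1.5 mm to the +x side of its middle; z up. Its long side (y) fits the pocket along the tray's x.
- blue_tray: Blue kit tray, 110 (x) by 224 mm (y), fixed. Origin: centre of underside; z up. Floor z 4, rims and ribs z 10 mm. Box pocket: centre x 0, y +68, clear 104 (x) by 81 mm (y). Cap well: ring at x 0, y -83, 42 mm clear inside, top z 8. Steel pin at x 0, y -18: 44 mm boss with flat top at z 22, 8 mm stem, fixed 18 mm head from z 58 to 63; packers slide on sideways under the head, slot first.
- grey_tray: Light grey kit tray, fixed; the same moulding as the blue tray, with the same sizes and places in its own frame: box pocket at x 0, y +68 mm; cap well at x 0, y -83; headed pin at x 0, y -18 (boss top z 22, head from z 58 to 63 mm). The head is wider than a packer's slot, so packers cannot be put on from above.
- bottle: White dispensing bottle with red needle cap standing near the back, 44 mm diameter, 140 mm high; origin: centre of its underside. Not to be knocked over.

How it is judged:
By the outcome, as a careful person would: the job done as asked, in the order asked, and still so for the second after the job is handed in, with the robot touching nothing.
It also fails if it takes over 128 s, if anything falls off the work surface, if the arm or the gripper's body presses on something with over 40 N, if the wrist force passes 120 N, or if a joint passes its speed limit or range.

## Working session

There is one attempt and no reset: what is moved stays moved. The work goes in short steps, Python scripts to look and compute and a tool call to move; the robot and the scene stay as the last step left them, time stands still between calls to the robot, and variables do not carry over. Pictures are saved under pics/ and viewed, and the job is handed in when it is done.

Besides the shell and the picture viewer there is one more tool, called after ">>>" as name([rows], argument=value, ...), one row to a line, values as JSON. arm_command: Moves the arm, as the interface text tells. Its arguments: {"type":"object","properties":{"steps":{"type":"array"},"force":{"type":"number"}},"required":["steps"]}

```bash
mkdir -p pics
python3 - <<'E'
from plant import *
import cv2
print(get_state())
for n in ["scene","top","wrist"]:
    c=read_camera(n); cv2.imwrite(f"pics/a_{n}.png",c["frame"][:,:,::-1])
    print(n,{k:v for k,v in c.items() if k!="frame"})
E
```

```text
{'time': 0.0, 'qpos': array([ 9.55984741e-01,  2.87180968e-01,  1.57819077e+00, -1.05315211e-05,
        1.27862013e+00, -1.49985898e-01]), 'dq': array([ 0.00211091, -0.00152647, -0.00016823,  0.00065869,  0.00066037,
        0.00039335]), 'joint_efforts': array([-5.51878584e-04, -4.05989027e+01, -2.92619920e+01, -1.53623491e-04,
        6.03590408e-03, -5.04708296e-06]), 'eef_pos': array([0.30211459, 0.60278502, 0.19862963]), 'tcp_rot': array([ 2.30324515e-01,  9.73113138e-01, -1.11484254e-03, -4.42952913e-04]), 'contact_force': array([-0.09474857, -0.19376759,  0.7002908 ]), 'wrist_torque': array([ 0.0018682 , -0.02203037,  0.00019039]), 'opening': 1.001232072779998}
scene {'vfov': 50.57298081796494, 'cx': 314.5735648571192, 'cy': 231.7848027341846, 'position': array([ 0.10908839, -0.93630721,  0.86132357]), 'rotation': array([ 0.42932419, -0.09377544, -0.2117362 ,  0.87295744])}
top {'vfov': 49.86081747337433, 'cx': 314.3360313298324, 'cy': 238.6013245407775, 'position': array([ 0.34307093, -0.00930338,  1.3148484 ]), 'rotation': array([-0.0680793 ,  0.05646569,  0.70646187, -0.70220258])}
wrist {'vfov': 61.467154438504636, 'cx': 323.0711040477558, 'cy': 238.75353164496195, 'mount': array([[-6.50366605e-04,  9.51183808e-01,  3.08624272e-01,
         7.92883122e-02],
       [ 9.99999581e-01,  4.19804512e-04,  8.13465114e-04,
         9.70477542e-04],
       [ 6.44192983e-04,  3.08624672e-01, -9.51183682e-01,
        -1.76553693e-01],
       [ 0.00000000e+00,  0.00000000e+00,  0.00000000e+00,
         1.00000000e+00]])}
```

View pics/a_scene.png

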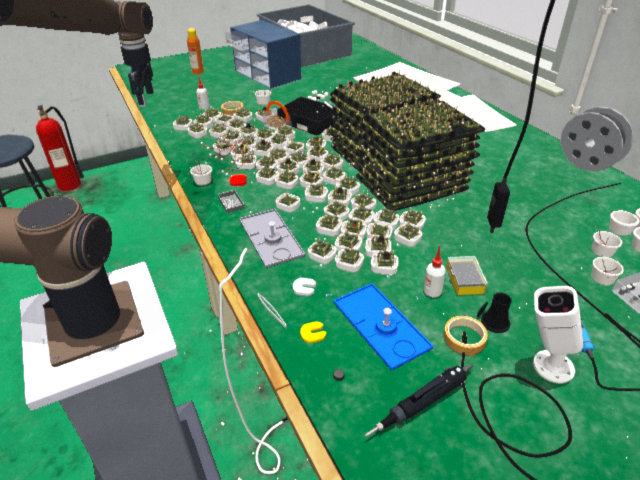

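View pics/a_top.png

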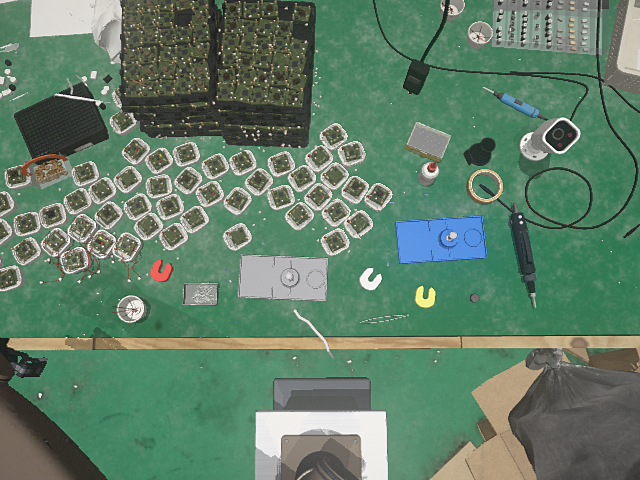

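View pics/a_wrist.png

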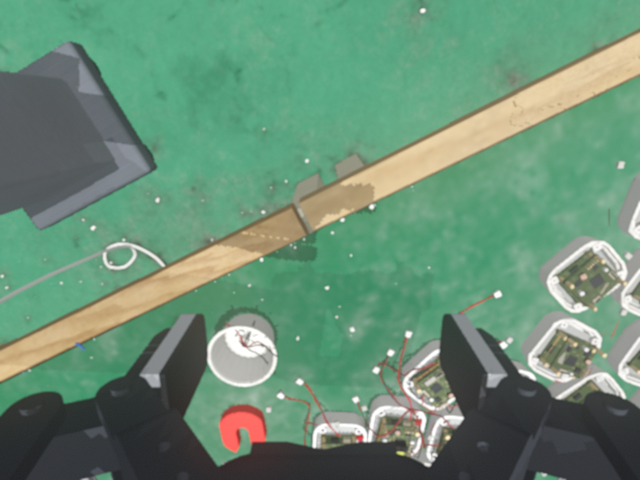

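The views show everything. In the top image the grey tray is at ~(285,278) and the blue tray at ~(441,239). Red is at (161,271), white at (371,280), yellow at (426,297), the cap at (474,298), the box at (201,294) and the bottle at (429,172). Next I'll get coarse positions from the top camera.

```bash
cat > h.py <<'E'
from plant import *
import numpy as np, cv2
from scipy.spatial.transform import Rotation as R
def cam(n):
    s=get_state(); c=read_camera(n)
    c["f"]=240/np.tan(np.radians(c["vfov"])/2)
    if n=="wrist":
        T=R.from_quat(s["tcp_rot"]).as_matrix(); M=c["mount"]
        c["Rm"]=T@M[:3,:3]; c["p"]=T@M[:3,3]+s["eef_pos"]
    else:
        c["Rm"]=R.from_quat(c["rotation"]).as_matrix(); c["p"]=np.array(c["position"])
    c["bgr"]=np.ascontiguousarray(c["frame"][:,:,::-1]); c["hsv"]=cv2.cvtColor(c["bgr"],cv2.COLOR_BGR2HSV)
    return c
def cast(c,uv,z):
    uv=np.atleast_2d(np.asarray(uv,float))
    d=np.c_[(uv[:,0]-c["cx"])/c["f"],-(uv[:,1]-c["cy"])/c["f"],-np.ones(len(uv))]@c["Rm"].T
    t=(z-c["p"][2])/d[:,2]
    return (c["p"]+d*t[:,None])[:,:2]
def proj(c,P):
    q=(np.atleast_2d(P)-c["p"])@c["Rm"]
    return np.c_[c["cx"]+c["f"]*q[:,0]/-q[:,2], c["cy"]-c["f"]*q[:,1]/-q[:,2]]
MK={"red":[((0,150,120),(6,255,255)),((174,150,120),(180,255,255))],"yellow":[((24,150,120),(34,255,255))],
"white":[((0,0,200),(180,40,255))],"blue":[((100,150,80),(118,255,255))],"grey":[((0,0,120),(180,40,190))],"dark":[((0,0,0),(180,90,75))],"box":[((0,0,60),(180,40,200))]}
def mask(c,k,roi=None):
    m=sum(cv2.inRange(c["hsv"],np.array(a),np.array(b)) for a,b in MK[k]).astype(np.uint8)
    if roi: 
        r=np.zeros_like(m); x0,y0,x1,y1=map(int,roi); r[max(y0,0):y1,max(x0,0):x1]=255; m&=r
    return m
def blob(m):
    cs,_=cv2.findContours(m,cv2.RETR_EXTERNAL,cv2.CHAIN_APPROX_NONE)
    return max(cs,key=cv2.contourArea)[:,0,:]
def packer(c,k,z,roi=None):
    """world centre (circle fit of rim) and slot direction, top face at z"""
    w=cast(c,blob(mask(c,k,roi)),z)*1000
    # robust circle centre: points at radius ~28 or flats ; use radius-28 known arcs by RANSAC-like least squares
    from scipy.optimize import least_squares
    r=least_squares(lambda p:np.hypot(*(w-p).T)-27.5,w.mean(0),loss="soft_l1",f_scale=1.0)
    cen=r.x; d=np.hypot(*(w-cen).T)
    inn=w[d<20]; v=(inn-cen).mean(0); area=cv2.contourArea(w.astype(np.float32))
    return cen, np.degrees(np.arctan2(v[1],v[0])), area, len(inn)
E
python3 - <<'E'
from h import *
c=cam("top")
for k,z,roi in [("red",.014,(140,250,185,290)),("yellow",.010,(410,280,440,310)),("white",.012,(355,262,388,296))]:
    print(k,packer(c,k,z,roi))
for k,z,roi in [("blue",.01,(390,205,495,270)),("grey",.01,(232,248,335,308)),("dark",.01,(465,290,485,305)),("box",.016,(178,278,222,308))]:
    b=blob(mask(c,k,roi)); w=cast(c,b,z)*1000; r=cv2.minAreaRect(w.astype(np.float32)); print(k,r)
print(cast(c,[(429,172),(450,236)],0.0), cast(c,[(451,232),(289,273)],.063))
E
```

```text
red (array([495.69115848, 402.17480961]), np.float64(-5.146271616166438), 1590.496594790835, 22)Traceback (most recent call last):
  File "<stdin>", line 4, in <module>
  File "h.py", line 34, in packer
    w=cast(c,blob(mask(c,k,roi)),z)*1000
             ~~~~^^^^^^^^^^^^^^^
  File "h.py", line 31, in blob
    return max(cs,key=cv2.contourArea)[:,0,:]
           ~~~^^^^^^^^^^^^^^^^^^^^^^^^
ValueError: max() iterable argument is empty
```

Run:
```python
from h import *
c=cam("top")
def z(x0,y0,x1,y1,s=8): return cv2.resize(c["bgr"][y0:y1,x0:x1],(400,300),interpolation=cv2.INTER_CUBIC)
a=np.hstack([z(140,254,184,287),z(404,280,448,313)]); b=np.hstack([z(350,263,394,296),z(454,282,498,315)])
cv2.imwrite("pics/z.png",np.vstack([a,b]))
for p in [(161,262),(426,303),(371,290),(450,220),(250,280),(474,298),(186,287)]: print(p,c["hsv"][p[1],p[0]])
```

```text
(161, 262) [  2 172 163]
(426, 303) [ 29 110 243]
(371, 290) [ 68  24 125]
(450, 220) [108 153 230]
(250, 280) [105   3 183]
(474, 298) [ 45  13 115]
(186, 287) [ 48   8 159]
```

View pics/z.png

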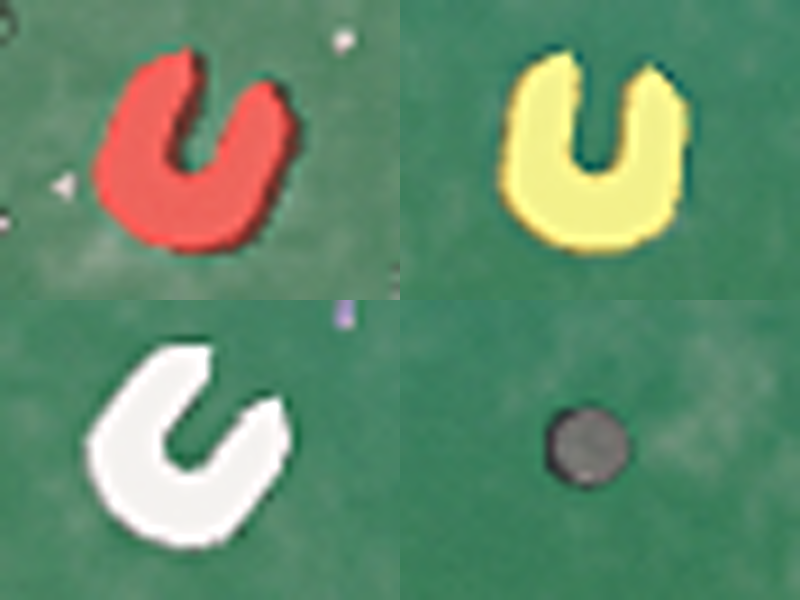

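```bash
cat >> h.py <<'E'
MK["yellow"]=[((20,70,120),(36,255,255))]; MK["red"]=[((0,120,190),(7,255,255)),((174,120,190),(180,255,255))]; MK["white"]=[((0,0,205),(180,30,255))]
MK["cap"]=[((0,0,0),(180,60,140))]
def rect(c,cx,cy,z,half=60,s=4):
    """metric top-down picture at height z centred at (cx,cy) mm: col -> -y, row -> -x, s px/mm"""
    n=int(2*half*s); corners=np.array([(0,0),(n,0),(n,n),(0,n)],float)
    W=np.c_[cx+half-corners[:,1]/s, cy+half-corners[:,0]/s, np.full(4,z*1000)]/1000
    H=cv2.getPerspectiveTransform(proj(c,W).astype(np.float32),corners.astype(np.float32))
    im=cv2.warpPerspective(c["bgr"],H,(n,n),flags=cv2.INTER_LINEAR)
    toW=lambda p:np.c_[cx+half-np.asarray(p,float)[:,1]/s, cy+half-np.asarray(p,float)[:,0]/s]
    return im,toW
def mblob(im,k):
    c={"hsv":cv2.cvtColor(im,cv2.COLOR_BGR2HSV)}; m=mask(c,k)
    m=cv2.morphologyEx(m,cv2.MORPH_OPEN,np.ones((5,5),np.uint8))
    return blob(m)
def pk(c,k,cx,cy,z,half=45):
    im,toW=rect(c,cx,cy,z,half); w=toW(mblob(im,k)).astype(np.float32)
    hull=cv2.convexHull(w)[:,0]
    def cen(p):
        M=cv2.moments(p.reshape(-1,1,2)); return np.array([M["m10"],M["m01"]])/M["m00"],M["m00"]
    ch,Ah=cen(hull); cw,Aw=cen(w); d=(ch*Ah-cw*Aw)/(Ah-Aw)-ch; a0=np.arctan2(d[1],d[0])
    # refine: direction of least width near a0+90
    def ext(a,off): 
        q=hull@np.array([np.cos(a+off),np.sin(a+off)]); return q.min(),q.max()
    best=min(np.arange(-12,12.1,.5),key=lambda t:np.ptp(ext(a0+np.radians(t),np.pi/2)))
    a=a0+np.radians(best)
    l=ext(a,np.pi/2); b=ext(a,0); u=np.array([np.cos(a),np.sin(a)]); v=np.array([-u[1],u[0]])
    o=u*(b[0]+28)+v*(l[0]+l[1])/2
    return dict(o=o.round(1),ang=round(np.degrees(a),1),ang0=round(np.degrees(a0),1),width=round(l[1]-l[0],1),length=round(b[1]-b[0],1))
def mr(c,k,cx,cy,z,half=60):
    im,toW=rect(c,cx,cy,z,half); w=toW(mblob(im,k)).astype(np.float32)
    return cv2.minAreaRect(w)
E
python3 - <<'E'
from h import *
c=cam("top")
for k,z,p in [("red",.014,(161,271)),("yellow",.010,(426,297)),("white",.012,(371,280))]:
    w=cast(c,p,z)[0]*1000; print(k,pk(c,k,*w,z))
for k,z,p,h in [("blue",.01,(441,239),140),("grey",.01,(283,278),140),("cap",.01,(474,298),25),("box",.016,(201,294),60)]:
    w=cast(c,p,z)[0]*1000; print(k,w,mr(c,k,*w,z,h))
print(cast(c,[(429,180)],0.0), cast(c,[(452,237),(289,277)],.063))
E
```

```text
red {'o': array([496.7, 403.5]), 'ang': np.float64(-20.5), 'ang0': np.float64(-21.0), 'width': np.float64(48.2), 'length': np.float64(52.7)}
yellow {'o': array([ 426.5, -264.5]), 'ang': np.float64(-9.3), 'ang0': np.float64(-14.3), 'width': np.float64(50.2), 'length': np.float64(53.5)}
white {'o': array([ 472.4, -129.5]), 'ang': np.float64(-37.7), 'ang0': np.float64(-39.2), 'width': np.float64(47.5), 'length': np.float64(52.4)}
blue [ 572.2160988  -312.14218101] ((571.537353515625, -311.111572265625), (111.25209045410156, 225.6612091064453), 3.3419439792633057)
grey [474.83182807  91.60538824] ((476.98480224609375, 92.84629821777344), (225.3900909423828, 111.7382583618164), 87.10664367675781)
cap [ 421.67450707 -387.28785116] ((422.29949951171875, -387.662841796875), (21.75, 20.75), 90.0)
box [435.15881117 297.52245188] ((436.6561279296875, 300.475830078125), (89.21159362792969, 57.20575714111328), 89.71495056152344)
[[ 0.73176316 -0.29050133]] [[ 0.56768722 -0.32695353]
 [ 0.47182685  0.07290725]]
```

```bash
cat >> h.py <<'E'
def Rt(phi,tilt=None):
    f=np.radians(phi); x=np.array([np.cos(f),np.sin(f),0]); z=np.array([0,0,-1.]); return np.c_[x,np.cross(z,x),z]
def go(*tg):
    """targets (x,y,z mm,phi deg): print turn & shift from the current pose, rows needed from previous"""
    s=get_state(); T=R.from_quat(s["tcp_rot"]).as_matrix(); p=s["eef_pos"]; pp,pT=p,T
    print("t",round(s["time"],2),"pos",(p*1000).round(1),"phi",round(np.degrees(np.arctan2(T[1,0],T[0,0])),1),"open",round(s["opening"],3),"F",s["contact_force"].round(1),"q",s["qpos"].round(2))
    for x,y,z,phi in tg:
        G=Rt(phi); g=np.array([x,y,z])/1000
        rv=R.from_matrix(T.T@G).as_rotvec(); sh=T.T@(g-p)
        n=max(np.linalg.norm(g-pp)/.0625, np.degrees(R.from_matrix(pT.T@G).magnitude())/10.7)
        print([rv.round(3).tolist(),sh.round(4).tolist()],"rows",round(n,1)); pp,pT=g,G
E
python3 - <<'E'
from h import *
go((550,0,200,180),(422,-388,140,180))
E
```

```text
t 0.3 pos [302.4 603.2 199.5] phi 153.4 open 1.0 F [-0.7 -0.4  0.5] q [ 0.96  0.29  1.58 -0.    1.28 -0.15]
[[-0.001, -0.0, -0.465], [-0.4917, -0.4282, -0.0002]] rows 10.4
[[-0.001, -0.0, -0.465], [-0.5512, -0.8324, 0.0602]] rows 6.6
```

>>> arm_command([
  [[0,0,-0.465],[-0.492,-0.428,0],1],
  [[0,0,-0.465],[-0.492,-0.428,0],1],
  [[0,0,-0.465],[-0.492,-0.428,0],1],
  [[0,0,-0.465],[-0.492,-0.428,0],1],
  [[0,0,-0.465],[-0.492,-0.428,0],1],
  [[0,0,-0.465],[-0.492,-0.428,0],1],
  [[0,0,-0.465],[-0.492,-0.428,0],1],
  [[0,0,-0.465],[-0.492,-0.428,0],1],
  [[0,0,-0.465],[-0.492,-0.428,0],1],
  [[0,0,-0.465],[-0.492,-0.428,0],1],
  [[0,0,-0.465],[-0.492,-0.428,0],1],
], force=40)

```text
time: 1.68
eef_pos: [0.5512, -0.0031, 0.2]
tcp_rot: [0.002, 1.0, -0.001, 0.0]
contact_force: [0.4, 0.3, -0.5]
opening: 1.0
```

Run:
```python
from h import *
c=cam("wrist"); cv2.imwrite("pics/w1.png",c["bgr"])
go((422,-388,130,180))
```

```text
t 1.73 pos [552.   -5.1 199.9] phi 179.8 open 0.996 F [ 0.1 -1.9  0.3] q [-0.19  0.02  1.88 -0.    1.24 -1.76]
[[-0.003, 0.001, -0.004], [0.1285, -0.3832, 0.071]] rows 6.6
```

View pics/w1.png

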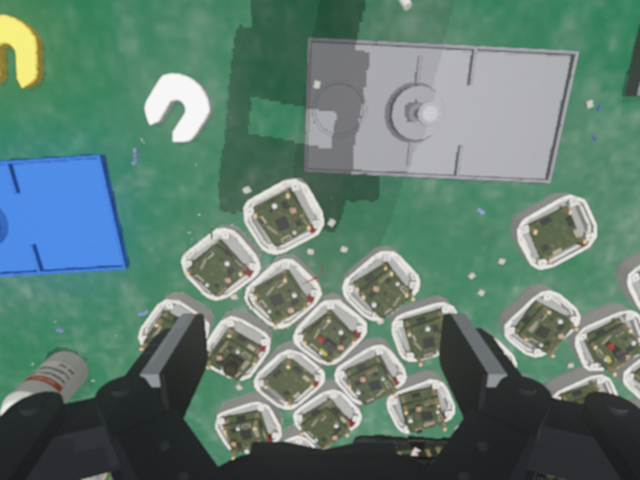

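The wrist view shows the grey tray whole (head ~ (430,112)), white at (180,106) and yellow at the left edge. I'll measure the tray and white here.

Run:
```python
from h import *
c=cam("wrist")
print(pk(c,"white",472,-129,.012))
cw=cast(c,[(309,39),(578,52),(552,182),(306,172)],.010)*1000; print(cw, cw.mean(0))
print("pin head",cast(c,(430,112),.063)*1000,"boss",cast(c,(415,112),.022)*1000,"well",cast(c,(338,109),.008)*1000)
m=mr(c,"grey",475,92,.01,140);print(m)
```

```text
{'o': array([ 472.1, -128.4]), 'ang': np.float64(-38.1), 'ang0': np.float64(-38.1), 'width': np.float64(48.1), 'length': np.float64(53.5)}
[[419.41255438 -16.0059535 ]
 [430.35407385 206.53461844]
 [538.54645311 203.47296488]
 [528.53516357 -20.4197591 ]] [479.21206123  93.39546768]
pin head [[476.58843413  74.64896183]] boss [[476.98744181  72.28652376]] well [[474.33867473   8.26662478]]
((477.49322509765625, 94.71150207519531), (225.52085876464844, 111.25250244140625), 87.22083282470703)
```

>>> arm_command([
  [[0,0,0],[0.1285,-0.383,0.07],1],
  [[0,0,0],[0.1285,-0.383,0.07],1],
  [[0,0,0],[0.1285,-0.383,0.07],1],
  [[0,0,0],[0.1285,-0.383,0.07],1],
  [[0,0,0],[0.1285,-0.383,0.07],1],
  [[0,0,0],[0.1285,-0.383,0.07],1],
  [[0,0,0],[0.1285,-0.383,0.07],1],
  [[0,0,0],[0.1285,-0.383,0.07],1],
])

```text
time: 2.78
eef_pos: [0.4203, -0.3863, 0.1297]
tcp_rot: [0.003, 1.0, -0.0, -0.0]
contact_force: [0.4, 1.0, -0.7]
opening: 1.0
```

Run:
```python
from h import *
c=cam("wrist"); cv2.imwrite("pics/w2.png",c["bgr"])
print(mr(c,"cap",422,-388,.01,25))
go((422,-388,30,180))
```

```text
((422.625, -387.375), (20.75, 22.25), 90.0)
t 2.83 pos [ 420.9 -385.1  130. ] phi 179.7 open 0.997 F [0.3 0.6 0.2] q [-0.92  0.13  1.9  -0.    1.12 -2.48]
[[0.0, -0.0, -0.005], [-0.0011, -0.0029, 0.1]] rows 1.6
```

View pics/w2.png

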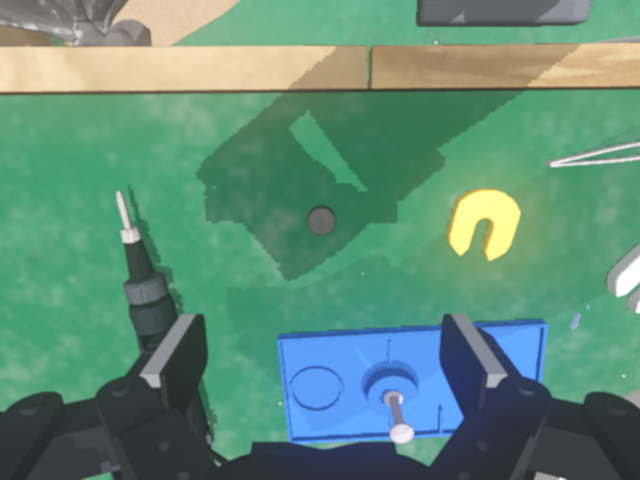

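Run:
```python
from h import *
c=cam("wrist")
print("driver",cast(c,[(120,195),(145,285)],.01)*1000)
print("yellow",pk(c,"yellow",426,-264,.010))
print("head",cast(c,(401,433),.063)*1000,"boss", cast(c,(390,386),.022)*1000,"well",cast(c,(316,388),.008)*1000)
go((422.6,-387.4,25,180),(422.6,-387.4,4,180))
```

```text
driver [[ 402.97342349 -535.79676828]
 [ 476.33347319 -527.52735741]]
yellow {'o': array([ 426.6, -264. ]), 'ang': np.float64(-10.3), 'ang0': np.float64(-11.8), 'width': np.float64(52.4), 'length': np.float64(55.8)}
head [[ 574.62708578 -326.69812468]] boss [[ 564.55677277 -328.98179397]] well [[ 577.26012097 -391.52450163]]
t 2.88 pos [ 421.4 -384.4  130.2] phi 179.8 open 0.998 F [ 0.1 -0.7  0.5] q [-0.92  0.13  1.9  -0.    1.12 -2.48]
[[-0.0, -0.0, -0.004], [-0.0013, -0.003, 0.1052]] rows 1.7
[[-0.0, -0.0, -0.004], [-0.0013, -0.003, 0.1262]] rows 0.3
```

>>> arm_command([
  [[0,0,-0.004],[-0.0013,-0.003,0.09],0],
  [[0,0,-0.004],[-0.0013,-0.003,0.105],0],
  [[0,0,-0.004],[-0.0013,-0.003,0.105],0],
  [[0,0,-0.004],[-0.0013,-0.003,0.118],0],
  [[0,0,-0.004],[-0.0013,-0.003,0.126],0],
  [[0,0,-0.004],[-0.0013,-0.003,0.126],0],
])

```text
time: 3.62
eef_pos: [0.4229, -0.3875, 0.0047]
tcp_rot: [-0.0, 1.0, -0.0, 0.0]
contact_force: [-0.4, 0.0, -0.7]
opening: 0.497
```

Run:
```python
from h import *
c=cam("wrist"); cv2.imwrite("pics/w3.png",c["bgr"])
go((422.6,-387.4,4,180))
```

```text
t 3.67 pos [ 423.  -387.8    4.9] phi -180.0 open 0.495 F [ 0.5 -0.5  0.9] q [-0.92  0.31  1.95 -0.    0.89 -2.49]
[[-0.001, 0.0, 0.0], [0.0004, 0.0004, 0.0009]] rows 0.0
```

View pics/w3.png

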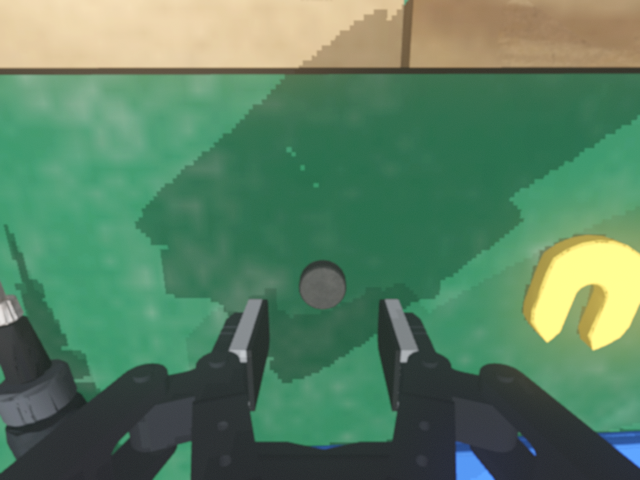

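Run:
```python
from h import *
c=cam("wrist");s=get_state();p=s["eef_pos"]
for dx in(-11,0,11):
  for dz in (0,5,10,15,19): 
    print(dx,dz,proj(c,p+np.array([-dx,21,dz])/1000).round(0), proj(c,p+np.array([-dx,-21,dz])/1000).round(0))
c=cv2.resize(c["bgr"][250:480,180:460],(800,600)); cv2.imwrite("pics/w3z.png",c)
```

```text
-11 0 [[364. 303.]] [[278. 303.]]
-11 5 [[365. 308.]] [[276. 308.]]
-11 10 [[366. 313.]] [[275. 313.]]
-11 15 [[368. 318.]] [[274. 318.]]
-11 19 [[368. 323.]] [[273. 323.]]
0 0 [[365. 282.]] [[277. 282.]]
0 5 [[366. 287.]] [[276. 286.]]
0 10 [[367. 291.]] [[274. 291.]]
0 15 [[368. 296.]] [[273. 296.]]
0 19 [[369. 300.]] [[272. 300.]]
11 0 [[366. 261.]] [[276. 260.]]
11 5 [[367. 264.]] [[275. 264.]]
11 10 [[368. 269.]] [[273. 269.]]
11 15 [[369. 273.]] [[272. 273.]]
11 19 [[370. 277.]] [[271. 277.]]
```

View pics/w3z.png

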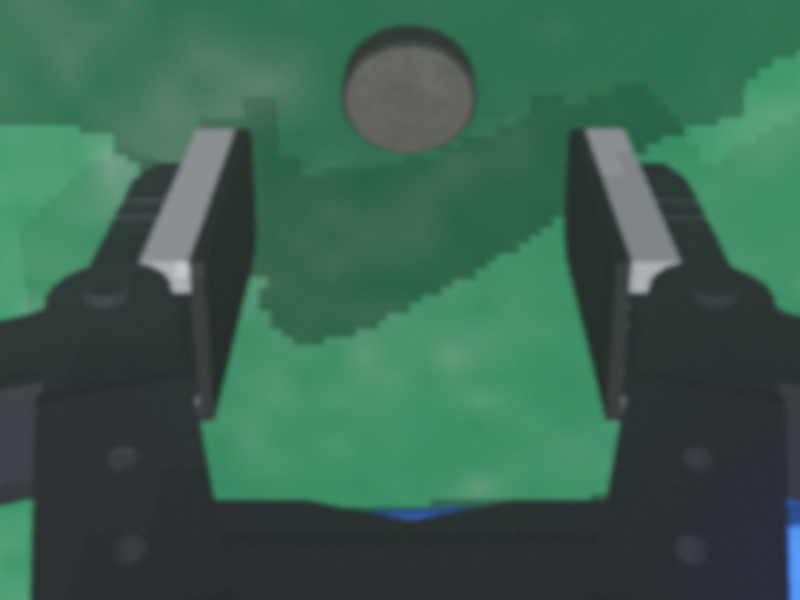

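Run:
```python
from h import *
c=cam("scene");s=get_state();p=s["eef_pos"]
for dz in (0,20,40,60): print(dz,proj(c,p+np.array([0,0,dz])/1000).round(0))
u,v=map(int,proj(c,p)[0]); z=c["bgr"][v-60:v+30,u-60:u+60]; cv2.imwrite("pics/s3.png",cv2.resize(z,(800,600),interpolation=cv2.INTER_CUBIC)); print(u,v)
```

```text
0 [[339. 375.]]
20 [[339. 369.]]
40 [[339. 362.]]
60 [[339. 356.]]
338 374
```

View pics/s3.png

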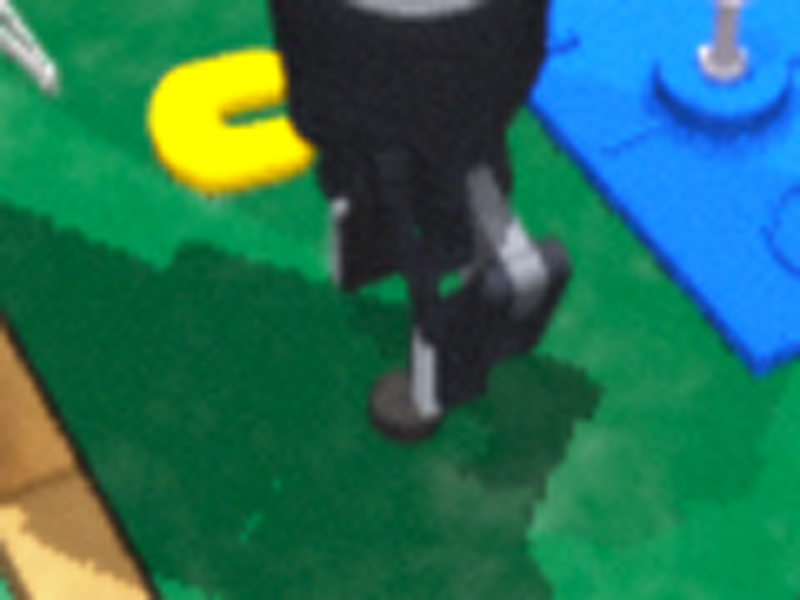

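Run:
```python
from h import *
c=cam("scene");s=get_state();p=s["eef_pos"]
for y in (-21,-28,21):
  for dz in (0,10,20,30,40,74): 
    q=proj(c,p+np.array([-11,y,dz])/1000)[0]; print(y,dz,((q-[278,314])*6.667).round(0))
```

```text
-21 0 [407. 472.]
-21 10 [408. 452.]
-21 20 [408. 431.]
-21 30 [408. 410.]
-21 40 [409. 389.]
-21 74 [410. 314.]
-28 0 [419. 490.]
-28 10 [419. 470.]
-28 20 [420. 449.]
-28 30 [420. 428.]
-28 40 [421. 407.]
-28 74 [422. 332.]
21 0 [341. 368.]
21 10 [341. 348.]
21 20 [341. 327.]
21 30 [341. 306.]
21 40 [341. 285.]
21 74 [341. 210.]
```

The fingertips look about 35 mm above the reported TCP in both the wrist and scene views. A trial close on the cap will settle it.

>>> arm_command([
  [[0,0,0],[0,0,0],-1],
  [[0,0,0],[0,0,0],-1],
  [[0,0,0],[0,0,0],-1],
  [[0,0,0],[0,0,0],-1],
  [[0,0,0],[0,0,0],-1],
  [[0,0,0],[0,0,0],-1],
], force=40)

```text
time: 4.58
eef_pos: [0.423, -0.3879, 0.0049]
tcp_rot: [0.0, 1.0, -0.001, 0.0]
contact_force: [0.1, -0.0, 0.0]
opening: 0.001
```

Run:
```python
from h import *
c=cam("wrist"); cv2.imwrite("pics/w4.png",c["bgr"])
go((422.6,-387.4,4,180))
```

```text
t 4.62 pos [ 423.  -387.9    4.9] phi -180.0 open 0.002 F [ 0.5  0.1 -0.4] q [-0.92  0.31  1.95 -0.    0.89 -2.49]
[[-0.001, 0.001, 0.0], [0.0004, 0.0005, 0.0009]] rows 0.0
```

View pics/w4.png

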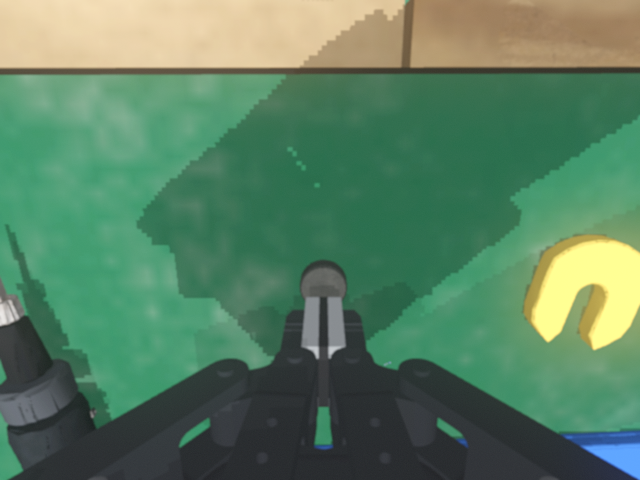

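The fingers shut on nothing (opening 0.00), so the real tips stand about 40 mm above the reported TCP. I'll reopen and descend in small steps, watching the force and the pictures.

>>> arm_command([
  [[0,0,0],[0,0,0],0],
  [[0,0,0],[0,0,0],0],
  [[0,0,0],[0,0,0],0],
  [[0,0,0],[0,0,0],0],
  [[0,0,0],[0,0,0.01],0],
  [[0,0,0],[0,0,0.02],0],
  [[0,0,0],[0,0,0.024],0],
  [[0,0,0],[0,0,0.024],0],
])

```text
time: 5.62
eef_pos: [0.4226, -0.3875, -0.0199]
tcp_rot: [0.0, 1.0, -0.0, -0.0]
contact_force: [-0.3, 0.2, -0.7]
opening: 0.501
```

Run:
```python
from h import *
go((422.6,-387.4,-20,180))
w=cam("wrist"); c=cam("scene")
u,v=map(int,proj(c,[.4226,-.3874,0])[0]); z=c["bgr"][v-45:v+30,u-50:u+50]
cv2.imwrite("pics/s5.png",np.hstack([cv2.resize(z,(400,300),interpolation=cv2.INTER_CUBIC),cv2.resize(w["bgr"],(400,300))]))
```

```text
t 5.62 pos [ 422.6 -387.5  -19.9] phi 180.0 open 0.501 F [-0.3  0.2 -0.7] q [-0.92  0.35  1.95 -0.    0.84 -2.49]
[[-0.0, -0.0, -0.0], [0.0, 0.0001, 0.0001]] rows 0.0
```

View pics/s5.png

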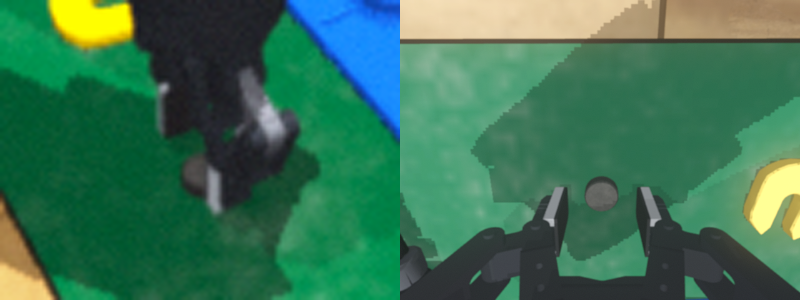

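>>> arm_command([
  [[0,0,0],[0,0,0.004],0],
  [[0,0,0],[0,0,0.008],0],
  [[0,0,0],[0,0,0.01],0],
  [[0,0,0],[0,0,0.01],0],
])

```text
time: 6.22
eef_pos: [0.4229, -0.3879, -0.0293]
tcp_rot: [-0.0, 1.0, -0.0, 0.0]
contact_force: [0.7, -0.6, 0.0]
opening: 0.505
```

>>> arm_command([
  [[0,0,0],[0,0,0.002],0],
  [[0,0,0],[0,0,0.004],0],
  [[0,0,0],[0,0,0.004],0],
])

```text
time: 6.6
eef_pos: [0.4231, -0.388, -0.0331]
tcp_rot: [0.0, 1.0, -0.001, 0.0]
contact_force: [-0.2, 0.0, 1.8]
opening: 0.501
```

Run:
```python
from h import *
go((422.6,-387.4,-20,180))
w=cam("wrist"); c=cam("scene")
u,v=map(int,proj(c,[.4226,-.3874,0])[0]); z=c["bgr"][v-45:v+30,u-50:u+50]
cv2.imwrite("pics/s6.png",np.hstack([cv2.resize(z,(400,300),interpolation=cv2.INTER_CUBIC),cv2.resize(w["bgr"],(400,300))]))
```

```text
t 6.6 pos [ 423.1 -388.   -33.1] phi 180.0 open 0.501 F [-0.2  0.   1.8] q [-0.92  0.37  1.95 -0.    0.82 -2.49]
[[-0.001, 0.0, -0.0], [0.0005, 0.0006, -0.0131]] rows 0.2
```

View pics/s6.png

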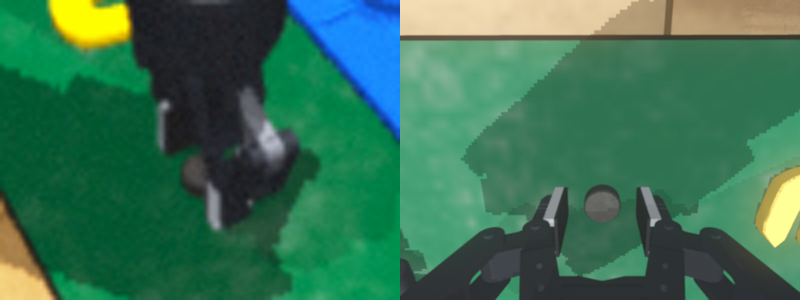

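>>> arm_command([
  [[0,0,0],[0,0,0.0015],0],
  [[0,0,0],[0,0,0.003],0],
  [[0,0,0],[0,0,0.003],0],
])

```text
time: 7.08
eef_pos: [0.4231, -0.3881, -0.0332]
tcp_rot: [-0.0, 1.0, 0.0, -0.001]
contact_force: [-6.6, 5.6, 17.8]
opening: 0.503
```

Run:
```python
from h import *
go((422.6,-387.4,-20,180))
c=cam("scene")
u,v=map(int,proj(c,[.4226,-.3874,0])[0]); z=c["bgr"][v-45:v+30,u-50:u+50]
cv2.imwrite("pics/s7.png",cv2.resize(z,(800,600),interpolation=cv2.INTER_CUBIC))
for y in (-21,-28,21):
    q=proj(c,np.array([[412,-388+y,0],[412,-388+y,10]])/1000); print(y,((q-[u-50,v-45])*8).round(0))
```

```text
t 7.08 pos [ 423.1 -388.1  -33.2] phi -180.0 open 0.503 F [-6.6  5.6 17.8] q [-0.92  0.37  1.95 -0.    0.82 -2.49]
[[0.0, -0.001, 0.001], [0.0005, 0.0007, -0.0132]] rows 0.2
-21 [[409. 443.]
 [409. 418.]]
-28 [[422. 464.]
 [423. 440.]]
21 [[329. 318.]
 [329. 294.]]
```

View pics/s7.png

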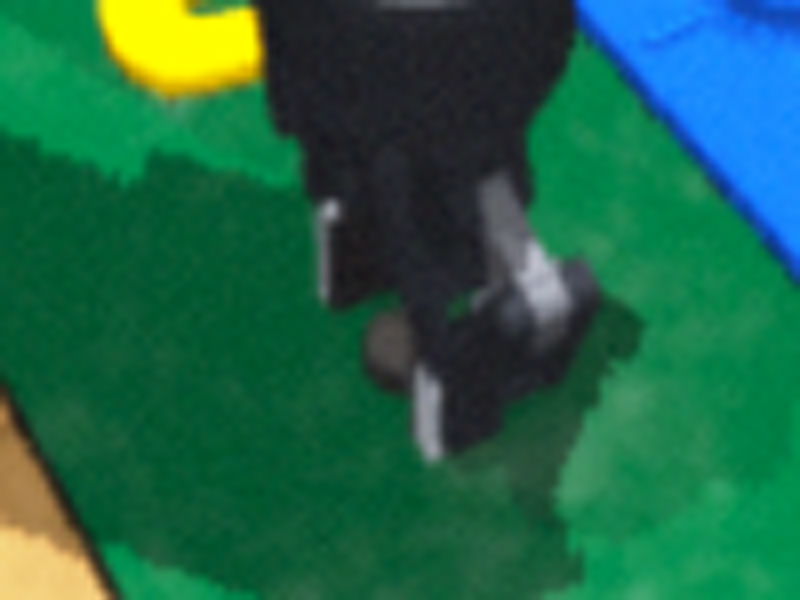

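Table contact comes at TCP z = −33 mm at half opening, so there's a constant tool offset of about 33 mm. I'll lift 8 mm and grip the cap.

>>> arm_command([
  [[0,0,0],[0,0,-0.008],0],
  [[0,0,0],[0,0,-0.008],0],
  [[0,0,0],[0,0,-0.008],-1],
  [[0,0,0],[0,0,-0.008],-1],
  [[0,0,0],[0,0,-0.008],-1],
  [[0,0,0],[0,0,-0.008],-1],
], force=30)

```text
time: 7.88
eef_pos: [0.4229, -0.3879, -0.0256]
tcp_rot: [-0.0, 1.0, 0.0, -0.001]
contact_force: [-0.1, -0.1, 0.9]
opening: 0.216
```

Run:
```python
from h import *
go((422.6,-387.4,60,180),(577,-393,60,180))
c=cam("wrist"); cv2.imwrite("pics/w8.png",c["bgr"])
```

```text
t 7.88 pos [ 422.9 -387.9  -25.6] phi -180.0 open 0.216 F [-0.1 -0.1  0.9] q [-0.92  0.36  1.95 -0.    0.84 -2.49]
[[0.001, -0.002, 0.001], [0.0004, 0.0005, -0.0856]] rows 1.4
[[0.001, -0.002, 0.001], [-0.154, -0.0051, -0.0858]] rows 2.5
```

View pics/w8.png

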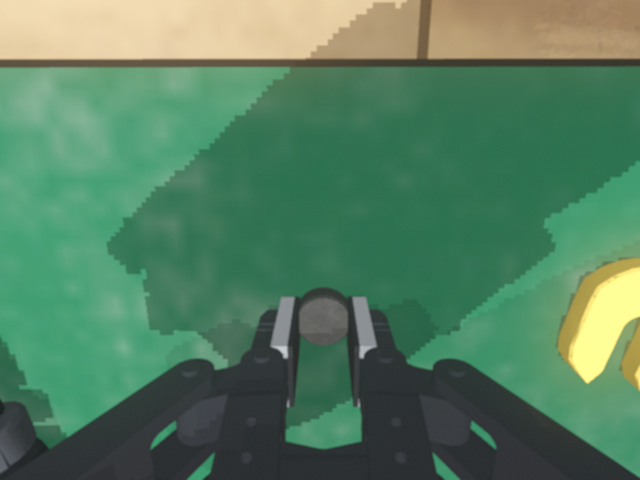

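>>> arm_command([
  [[0,0,0],[0,0,-0.04],-1],
  [[0,0,0],[0,0,-0.086],-1],
  [[0,0,0],[-0.05,-0.002,-0.086],-1],
  [[0,0,0],[-0.1,-0.004,-0.086],-1],
  [[0,0,0],[-0.154,-0.005,-0.086],-1],
  [[0,0,0],[-0.154,-0.005,-0.086],-1],
  [[0,0,0],[-0.154,-0.005,-0.086],-1],
])

```text
time: 8.8
eef_pos: [0.5764, -0.3925, 0.0594]
tcp_rot: [-0.0, 1.0, 0.001, -0.001]
contact_force: [1.0, 0.5, -0.7]
opening: 0.221
```

Run:
```python
from h import *
go((577,-393,60,180))
c=cam("wrist"); cv2.imwrite("pics/w9.png",c["bgr"])
```

```text
t 8.8 pos [ 576.4 -392.5   59.4] phi -179.9 open 0.221 F [ 1.   0.5 -0.7] q [-0.74  0.47  1.61 -0.    1.07 -2.31]
[[0.002, -0.003, 0.001], [-0.0006, -0.0005, -0.0006]] rows 0.0
```

View pics/w9.png

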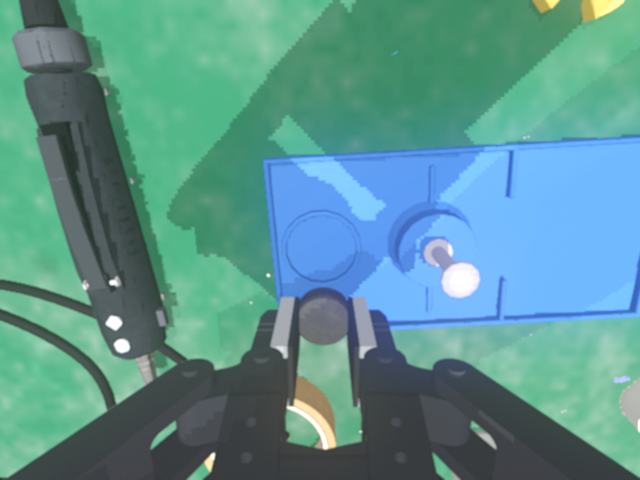

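The cap is held. The well ring is at (322,246), the head at (461,280), the stem base at ~(437,251), and the tray's left corners at (265,161) and (283,325).

Run:
```python
from h import *
c=cam("wrist")
print("well",cast(c,(322,246),.008)*1000,"head",cast(c,(461,280),.063)*1000,"stem base",cast(c,(437,250),.022)*1000)
print(cast(c,[(265,160),(283,326),(638,312),(322,212),(322,281),(286,246),(358,246)],.010)*1000)
# boss: blue circle; head ellipse by brightness
h=c["hsv"]; m=cv2.inRange(h[240:310,420:500],np.array((0,0,170)),np.array((180,50,255))); cs,_=cv2.findContours(m,cv2.RETR_EXTERNAL,cv2.CHAIN_APPROX_NONE)
for k in cs:
    if len(k)>20: e=cv2.minAreaRect(k); print("bright",e[0][0]+420,e[0][1]+240,e[1])
```

```text
well [[ 575.44131529 -392.4235572 ]] head [[ 573.48522135 -327.49738093]] stem base [[ 573.0887581  -327.68359754]]
[[ 524.40744082 -423.93608486]
 [ 628.20409318 -417.15946611]
 [ 618.48874801 -194.8306102 ]
 [ 554.0541518  -392.39217407]
 [ 597.2840038  -392.44736208]
 [ 574.74629272 -413.73684863]
 [ 574.77323013 -371.09841124]]
bright 459.75000381469727 279.75000381469727 (34.64822769165039, 36.769554138183594)
bright 437.75000190734863 251.74999618530273 (23.33452033996582, 26.870054244995117)
```

>>> arm_command([
  [[0,0,0],[0.001,0,0.04],-1],
  [[0,0,0],[0.001,0,0.065],-1],
  [[0,0,0],[0.001,0,0.075],-1],
  [[0,0,0],[0.001,0,0.08],-1],
  [[0,0,0],[0.001,0,0.08],-1],
  [[0,0,0],[0.001,0,0.08],-0.1],
  [[0,0,0],[0.001,0,0.08],-0.1],
  [[0,0,0],[0.001,0,0.08],-0.1],
  [[0,0,0],[0.001,0,0.03],-0.1],
  [[0,0,0],[0.001,0,0],-0.1],
  [[0,0,0],[0.001,0,-0.02],-0.1],
  [[0,0,0],[0.001,0,-0.02],-0.1],
])

```text
time: 10.4
eef_pos: [0.5758, -0.3936, 0.0819]
tcp_rot: [0.0, 1.0, -0.001, 0.0]
contact_force: [-0.1, -1.2, 0.2]
opening: 0.45
```

Run:
```python
from h import *
c=cam("wrist"); cv2.imwrite("pics/w10.png",c["bgr"])
go((520,-265,120,180),(427,-265,90,170))
```

```text
t 10.45 pos [ 574.8 -392.8   79.9] phi 180.0 open 0.446 F [0.3 0.6 0. ] q [-0.74  0.44  1.6  -0.    1.1  -2.31]
[[0.001, -0.002, -0.0], [0.055, 0.1279, -0.0399]] rows 2.3
[[0.001, -0.002, 0.174], [0.1479, 0.1278, -0.0097]] rows 1.6
```

View pics/w10.png

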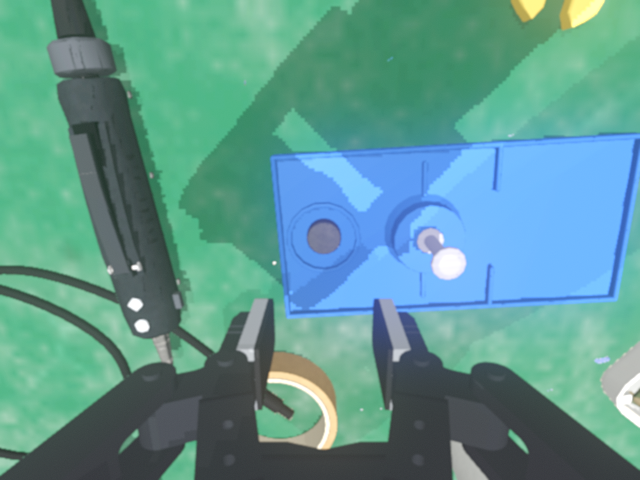

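The cap is centred in the well at (323,237). Next I'll hover over yellow.

>>> arm_command([
  [[0,0,0],[0.055,0.1,-0.03],1],
  [[0,0,0.05],[0.1,0.128,-0.02],1],
  [[0,0,0.174],[0.148,0.128,-0.01],1],
  [[0,0,0.174],[0.148,0.128,-0.01],1],
  [[0,0,0.174],[0.148,0.128,-0.01],1],
  [[0,0,0.174],[0.148,0.128,-0.01],1],
])

```text
time: 11.2
eef_pos: [0.4275, -0.2653, 0.09]
tcp_rot: [0.087, 0.996, 0.0, -0.001]
contact_force: [0.6, 0.2, 0.5]
opening: 0.997
```

Run:
```python
from h import *
c=cam("wrist"); cv2.imwrite("pics/w11.png",c["bgr"])
r=pk(c,"yellow",427,-264,.010);print(r)
im,_=rect(c,427,-264,.010,45); b=mblob(im,"yellow"); cv2.drawContours(im,[b.reshape(-1,1,2)],-1,(0,0,255),1); cv2.imwrite("pics/w11r.png",im)
go((*r["o"],90,170))
```

```text
{'o': array([ 426.1, -263.3]), 'ang': np.float64(-11.0), 'ang0': np.float64(-10.5), 'width': np.float64(49.8), 'length': np.float64(56.6)}
t 11.25 pos [ 427.8 -265.5   90.3] phi 170.0 open 0.998 F [ 0.2 -0.1  0.3] q [-0.76  0.03  2.08 -0.    1.03 -2.15]
[[0.001, -0.002, 0.0], [0.002, 0.0019, 0.0003]] rows 0.0
```

View pics/w11.png

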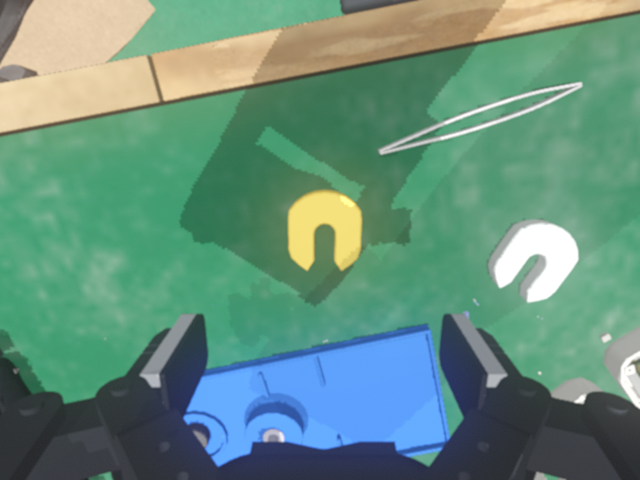

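View pics/w11r.png

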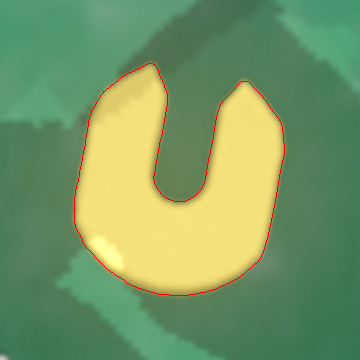

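Run:
```python
from h import *
go((428.9,-264.6,-5,169),(428.9,-264.6,-32,169))
```

```text
t 11.25 pos [ 427.8 -265.5   90.3] phi 170.0 open 0.998 F [ 0.2 -0.1  0.3] q [-0.76  0.03  2.08 -0.    1.03 -2.15]
[[0.0, -0.002, 0.018], [-0.0012, 0.001, 0.0953]] rows 1.5
[[0.0, -0.002, 0.018], [-0.0012, 0.001, 0.1223]] rows 0.4
```

>>> arm_command([
  [[0,0,0.018],[-0.001,0.001,0.05],1],
  [[0,0,0.018],[-0.001,0.001,0.09],1],
  [[0,0,0.018],[-0.001,0.001,0.11],1],
  [[0,0,0.018],[-0.001,0.001,0.119],1],
  [[0,0,0.018],[-0.001,0.001,0.122],1],
  [[0,0,0.018],[-0.001,0.001,0.122],-1],
  [[0,0,0.018],[-0.001,0.001,0.122],-1],
  [[0,0,0.018],[-0.001,0.001,0.122],-1],
  [[0,0,0.018],[-0.001,0.001,0.122],-1],
  [[0,0,0.018],[-0.001,0.001,0.122],-1],
], force=50)

```text
time: 12.5
eef_pos: [0.4298, -0.2656, -0.0303]
tcp_rot: [0.096, 0.995, -0.001, 0.0]
contact_force: [-0.2, -0.1, 6.7]
opening: 0.541
```

Run:
```python
from h import *
go((428.9,-264.6,-5,169),(428.9,-264.6,-32,169))
c=cam("wrist"); cv2.imwrite("pics/w12.png",c["bgr"])
```

```text
t 12.5 pos [ 429.8 -265.6  -30.3] phi 169.0 open 0.541 F [-0.2 -0.1  6.7] q [-0.75  0.24  2.12 -0.    0.78 -2.13]
[[-0.001, 0.0, -0.0], [0.001, 0.0008, -0.0253]] rows 0.4
[[-0.001, 0.0, -0.0], [0.001, 0.0008, 0.0017]] rows 0.4
```

View pics/w12.png

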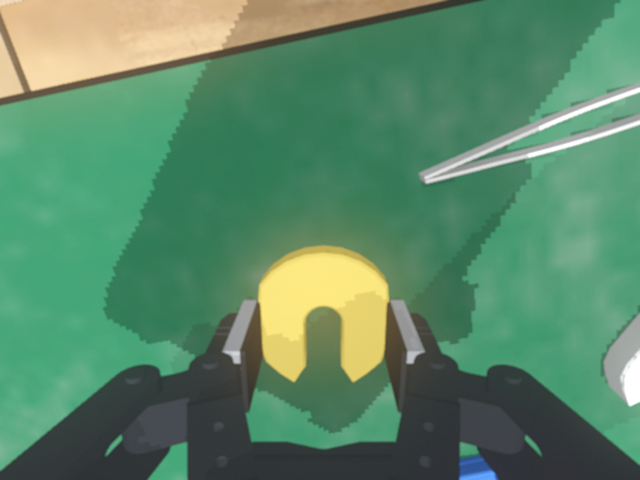

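Run:
```python
from h import *
c=cam("wrist"); s=get_state(); T=R.from_quat(s["tcp_rot"]).as_matrix()
for uv in [(323,306),(297,382),(353,382)]:
    w=np.r_[cast(c,uv,.010)[0],.010]; print(uv,(w*1000).round(1),"tool",((w-s["eef_pos"])@T*1000).round(1))
go((429,-265,60,169),(490,-327,60,180),(573,-327,60,180))
```

```text
(323, 306) [ 421.7 -263.1   10. ] tool [  8.3   0.8 -40.3]
(297, 382) [ 453.  -279.8   10. ] tool [-25.5  -9.6 -40.3]
(353, 382) [ 457.3 -257.8   10. ] tool [-25.5  12.9 -40.3]
t 12.6 pos [ 429.8 -265.6  -30.3] phi 169.0 open 0.537 F [ 0.4 -0.4  6.1] q [-0.75  0.24  2.12 -0.    0.78 -2.13]
[[-0.001, 0.0, -0.0], [0.0008, 0.0003, -0.0903]] rows 1.4
[[-0.001, 0.0, -0.192], [-0.0709, -0.0489, -0.0902]] rows 1.4
[[-0.001, 0.0, -0.192], [-0.1524, -0.033, -0.0902]] rows 1.3
```

Run:
```python
from h import *
go((429,-265,40,169),(505,-327,40,180))
```

```text
t 12.6 pos [ 429.8 -265.6  -30.3] phi 169.0 open 0.537 F [ 0.4 -0.4  6.1] q [-0.75  0.24  2.12 -0.    0.78 -2.13]
[[-0.001, 0.0, -0.0], [0.0008, 0.0003, -0.0703]] rows 1.1
[[-0.001, 0.0, -0.192], [-0.0856, -0.046, -0.0702]] rows 1.6
```

>>> arm_command([
  [[0,0,0],[0,0,-0.03],-1],
  [[0,0,0],[0,0,-0.07],-1],
  [[0,0,-0.1],[-0.04,-0.025,-0.07],-1],
  [[0,0,-0.192],[-0.0855,-0.046,-0.07],-1],
  [[0,0,-0.192],[-0.0855,-0.046,-0.07],-1],
  [[0,0,-0.192],[-0.0855,-0.046,-0.07],-1],
  [[0,0,-0.192],[-0.0855,-0.046,-0.07],-1],
])

```text
time: 13.48
eef_pos: [0.5037, -0.3258, 0.0392]
tcp_rot: [0.0, 1.0, 0.0, -0.001]
contact_force: [-0.3, -0.3, -0.1]
opening: 0.539
```

Run:
```python
from h import *
go((505,-327,0,180),(573,-327.5,0,180))
c=cam("wrist"); cv2.imwrite("pics/w13.png",c["bgr"])
```

```text
t 13.47 pos [ 503.7 -325.8   39.2] phi 180.0 open 0.539 F [-0.3 -0.3 -0.1] q [-0.74  0.3   1.87 -0.    0.97 -2.31]
[[0.0, -0.001, -0.0], [-0.0014, -0.0012, 0.0391]] rows 0.6
[[0.0, -0.001, -0.0], [-0.0694, -0.0017, 0.0391]] rows 1.1
```

View pics/w13.png

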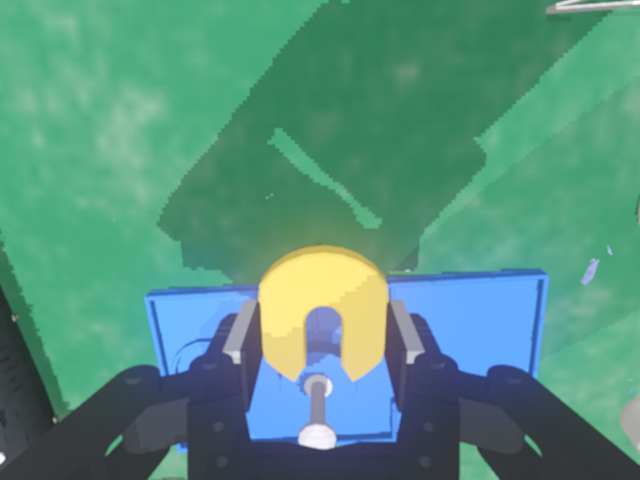

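Run:
```python
from h import *
c=cam("wrist"); s=get_state(); T=R.from_quat(s["tcp_rot"]).as_matrix()
b=39.2+30.3+10
for uv,z in [((323.5,306),b),((300,381),b),((350,381),b),((318,438),63),((318,386),22)]:
    w=np.r_[cast(c,uv,z/1000)[0],z/1000]; print(uv,(w*1000).round(1),"tool",((w-s["eef_pos"])@T*1000).round(1))
```

```text
(323.5, 306) [ 495.8 -324.9   79.5] tool [  8.3   1.2 -39.9]
(300, 381) [ 529.2 -334.4   79.5] tool [-25.1  -8.2 -39.9]
(350, 381) [ 529.2 -314.3   79.5] tool [-25.1  11.9 -39.9]
(318, 438) [ 573.8 -327.6   63. ] tool [-69.7  -1.4 -23.4]
(318, 386) [ 576.4 -328.1   22. ] tool [-72.4  -1.9  17.6]
```

The pin stem is at column 318 and the slot at 323.5, so it needs about a 3 mm shift in tool −y and then about 71.5 mm forward.

>>> arm_command([
  [[0,0,0],[0,-0.003,0.03],-1],
  [[0,0,0],[0,-0.003,0.039],-1],
  [[0,0,0],[0,-0.003,0.039],-1],
  [[0,0,0],[-0.015,-0.003,0.039],-1],
  [[0,0,0],[-0.03,-0.003,0.039],-1],
  [[0,0,0],[-0.04,-0.003,0.039],-1],
  [[0,0,0],[-0.04,-0.003,0.039],-1],
])

```text
time: 14.45
eef_pos: [0.5453, -0.3292, 0.0009]
tcp_rot: [-0.0, 1.0, -0.001, 0.0]
contact_force: [0.7, -0.4, 0.1]
opening: 0.542
```

Run:
```python
from h import *
go((575.2,-328.8,0,180))
c=cam("wrist"); cv2.imwrite("pics/w14.png",c["bgr"])
```

```text
t 14.45 pos [ 545.3 -329.2    0.9] phi -180.0 open 0.542 F [ 0.7 -0.4  0.1] q [-0.7   0.43  1.79 -0.    0.92 -2.27]
[[-0.001, 0.0, 0.001], [-0.0299, 0.0004, 0.0009]] rows 0.5
```

View pics/w14.png

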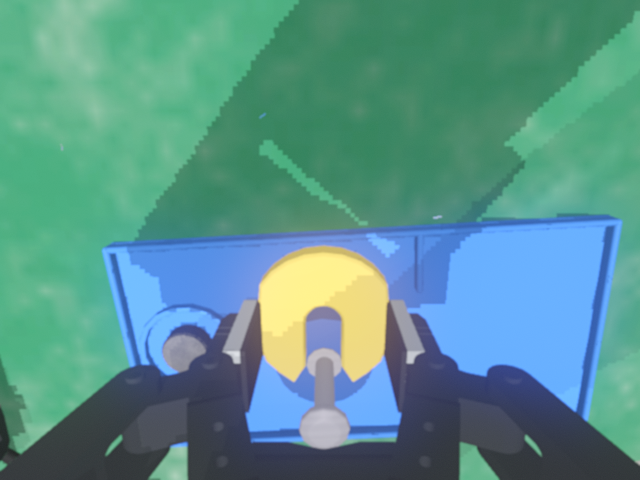

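>>> arm_command([
  [[0,0,0],[-0.01,0,0],-1],
  [[0,0,0],[-0.02,0,0],-1],
  [[0,0,0],[-0.028,0,0],-1],
  [[0,0,0],[-0.031,0,0],-1],
  [[0,0,0],[-0.031,0,0],-1],
])

```text
time: 15.12
eef_pos: [0.5757, -0.329, 0.0005]
tcp_rot: [-0.0, 1.0, -0.0, -0.0]
contact_force: [-0.8, 0.0, 0.2]
opening: 0.539
```

Run:
```python
from h import *
go((575.2,-328.8,-7.5,180))
c=cam("wrist"); cv2.imwrite("pics/w15.png",c["bgr"])
```

```text
t 15.12 pos [ 5.757e+02 -3.290e+02  5.000e-01] phi -180.0 open 0.539 F [-0.8  0.   0.2] q [-0.67  0.48  1.72 -0.    0.94 -2.24]
[[-0.001, -0.001, 0.001], [0.0005, 0.0002, 0.008]] rows 0.1
```

View pics/w15.png

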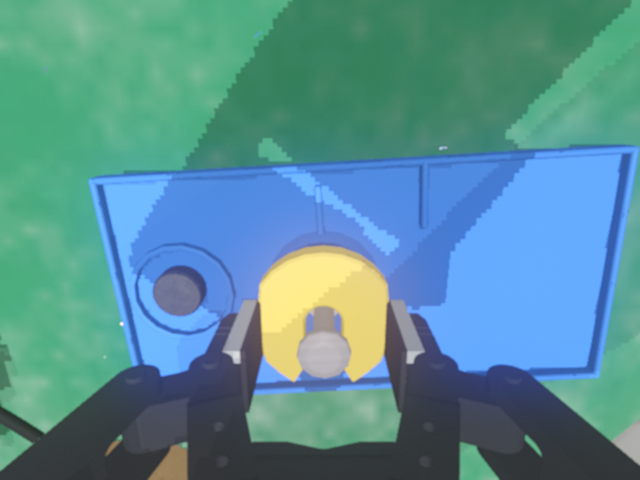

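>>> arm_command([
  [[0,0,0],[0,0,0.004],-1],
  [[0,0,0],[0,0,0.007],-1],
  [[0,0,0],[0,0,0.008],-1],
  [[0,0,0],[0,0,0.0085],-1],
  [[0,0,0],[0,0,0.0085],-1],
])

```text
time: 15.8
eef_pos: [0.5755, -0.329, -0.008]
tcp_rot: [-0.0, 1.0, -0.0, -0.0]
contact_force: [0.2, 0.2, 0.4]
opening: 0.541
```

Run:
```python
from h import *
go((575.2,-328.8,-7.5,180))
c=cam("wrist"); cv2.imwrite("pics/w16.png",cv2.resize(c["bgr"][200:440,200:450],(750,720))[:600])
```

```text
t 15.8 pos [ 575.5 -329.    -8. ] phi -180.0 open 0.541 F [0.2 0.2 0.4] q [-0.67  0.49  1.72 -0.    0.93 -2.24]
[[-0.0, -0.001, 0.001], [0.0003, 0.0002, -0.0005]] rows 0.0
```

View pics/w16.png

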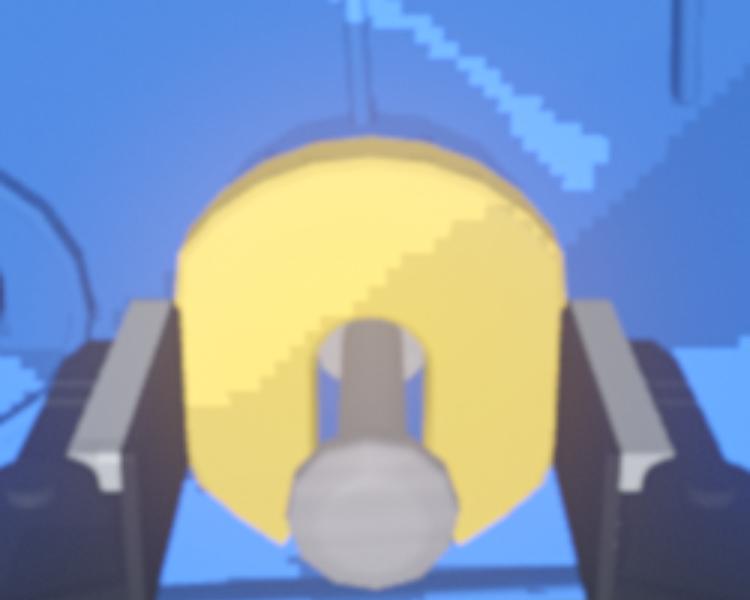

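>>> arm_command([
  [[0,0,0],[0,0,0.001],-1],
  [[0,0,0],[0,0,0.0015],-1],
  [[0,0,0],[0,0,0.0015],0.5],
  [[0,0,0],[0,0,0.0015],0.5],
  [[0,0,0],[0,0,0.0015],0.5],
  [[0,0,0],[0,0,-0.04],0.5],
  [[0,0,0],[0,0,-0.1],0.5],
  [[0,0,0],[0.03,0,-0.13],0.5],
  [[0,0,0],[0.03,0,-0.13],0.5],
])

```text
time: 16.98
eef_pos: [0.5464, -0.3304, 0.1258]
tcp_rot: [0.0, 1.0, -0.002, 0.002]
contact_force: [-0.4, -0.4, -0.7]
opening: 0.748
```

Run:
```python
from h import *
go((550,0,150,180),(480,390,90,160))
c=cam("wrist"); cv2.imwrite("pics/w17.png",c["bgr"])
c=cam("scene"); cv2.imwrite("pics/s17.png",c["bgr"])
```

```text
t 16.98 pos [ 546.4 -330.4  125.8] phi 180.0 open 0.748 F [-0.4 -0.4 -0.7] q [-0.7   0.27  1.74 -0.    1.13 -2.27]
[[-0.005, 0.004, -0.0], [-0.0036, 0.3303, -0.0258]] rows 5.3
[[-0.004, 0.005, 0.349], [0.0668, 0.7206, 0.032]] rows 6.4
```

View pics/w17.png

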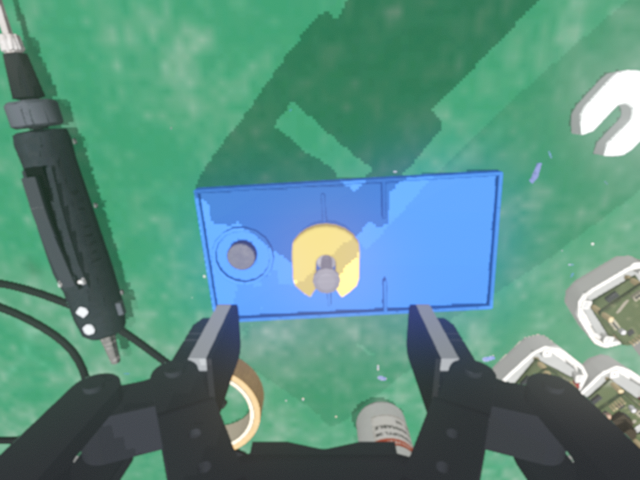

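>>> arm_command([
  [[0,0,0],[-0.003,0.33,-0.025],0.6],
  [[0,0,0],[-0.003,0.33,-0.025],0.6],
  [[0,0,0],[-0.003,0.33,-0.025],0.6],
  [[0,0,0],[-0.003,0.33,-0.025],0.6],
  [[0,0,0],[-0.003,0.33,-0.025],0.6],
  [[0,0,0.1],[0,0.4,-0.025],0.6],
  [[0,0,0.2],[0.03,0.55,-0.01],0.6],
  [[0,0,0.349],[0.05,0.72,0.02],0.6],
  [[0,0,0.349],[0.05,0.73,0.03],0.6],
  [[0,0,0.349],[0.05,0.734,0.03],0.6],
  [[0,0,0.349],[0.05,0.734,0.03],0.6],
  [[0,0,0.349],[0.05,0.734,0.03],0.6],
])

```text
time: 18.58
eef_pos: [0.4934, 0.4073, 0.088]
tcp_rot: [0.173, 0.985, -0.001, -0.002]
contact_force: [0.2, -0.6, 0.5]
opening: 0.799
```

```bash
cat >> h.py <<'E'
def pk2(c,k,cx,cy,z,name):
    """as pk; also origin from the mouth tips (front end) and the slot's round end"""
    r=pk(c,k,cx,cy,z); a=np.radians(r["ang"]); u=np.array([np.cos(a),np.sin(a)])
    r["o_front"]=(r["o"]+u*(r["length"]-53.5)).round(1)
    im,toW=rect(c,cx,cy,z,45); b=mblob(im,k); w=toW(b); 
    v=np.array([-u[1],u[0]]); q=w-r["o_front"]; lat=q@v; lon=q@u
    sel=(abs(lat)<1.5)&(lon>-20); r["slot_end"]=round(float(np.median(lon[sel])),1) # should be -7
    cv2.drawContours(im,[b.reshape(-1,1,2)],-1,(255,0,255),1); cv2.imwrite(f"pics/{name}.png",im)
    return r
E
python3 - <<'E'
from h import *
c=cam("wrist"); cv2.imwrite("pics/w18.png",c["bgr"])
r=pk2(c,"red",496,403,.014,"w18r");print(r)
go((*r["o_front"],90,180+r["ang"]))
E
```

```text
{'o': array([524.4, 394.8]), 'ang': np.float64(-75.7), 'ang0': np.float64(-87.7), 'width': np.float64(8.7), 'length': np.float64(16.7), 'o_front': array([515.3, 430.5]), 'slot_end': 16.8}
t 18.62 pos [491.2 412.5  86.7] phi 160.2 open 0.797 F [-1.6  0.7  0.3] q [ 0.54  0.33  1.74  0.01  1.08 -0.69]
[[-0.004, -0.006, 0.976], [-0.0166, 0.0251, -0.0035]] rows 5.2
```

View pics/w18.png

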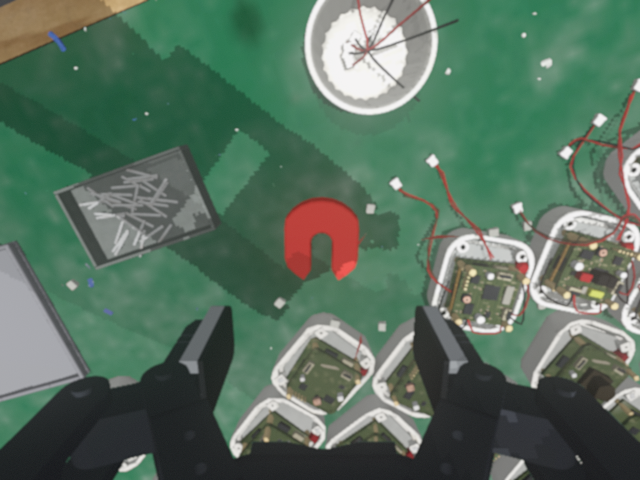

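View pics/w18r.png

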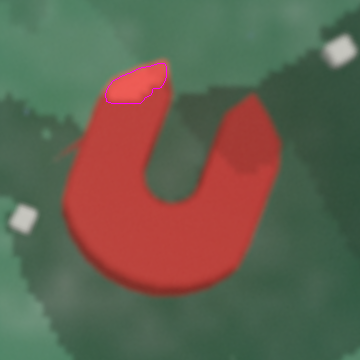

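```bash
cat >> h.py <<'E'
MK["red"]=[((0,150,100),(8,255,255)),((172,150,100),(180,255,255))]
E
python3 - <<'E'
from h import *
c=cam("wrist")
r=pk2(c,"red",496,403,.014,"w19r");print(r)
go((*r["o_front"],0,159.5),(*r["o_front"],-29,159.5))
E
```

```text
{'o': array([495.3, 406. ]), 'ang': np.float64(-21.2), 'ang0': np.float64(-19.2), 'width': np.float64(48.4), 'length': np.float64(55.5), 'o_front': array([497.2, 405.3]), 'slot_end': -7.0}
t 18.68 pos [491.8 409.3  86.9] phi 160.3 open 0.801 F [ 0.3 -0.6 -0.3] q [ 0.53  0.32  1.75  0.    1.08 -0.69]
[[-0.004, -0.006, 0.015], [-0.0069, -0.0017, 0.0869]] rows 1.4
[[-0.004, -0.006, 0.015], [-0.0071, -0.0016, 0.1159]] rows 0.5
```

View pics/w19r.png

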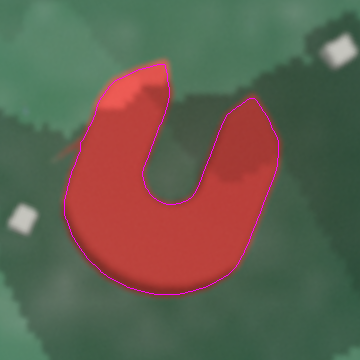

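>>> arm_command([
  [[0,-0.006,0.013],[-0.006,-0.001,0.05],0.6],
  [[0,-0.006,0.013],[-0.006,-0.001,0.075],0.6],
  [[0,-0.006,0.013],[-0.006,-0.001,0.085],0.6],
  [[0,-0.006,0.013],[-0.006,-0.001,0.085],0.6],
])

```text
time: 19.18
eef_pos: [0.496, 0.4056, 0.0005]
tcp_rot: [0.177, 0.984, -0.003, -0.001]
contact_force: [-1.3, 0.2, 0.6]
opening: 0.802
```

Run:
```python
from h import *
c=cam("wrist")
r=pk2(c,"red",496,404,.014,"w20r");print(r)
go((*r["o_front"],-26,180+r["ang"]))
```

```text
{'o': array([494.4, 406.4]), 'ang': np.float64(-21.3), 'ang0': np.float64(-19.8), 'width': np.float64(48.7), 'length': np.float64(57.4), 'o_front': array([498., 405.]), 'slot_end': -7.8}
t 19.23 pos [497.  406.2   2.1] phi 159.6 open 0.796 F [ 0.1  0.1 -0.3] q [ 0.53  0.44  1.77 -0.    0.93 -0.68]
[[-0.004, 0.001, 0.015], [-0.0013, -0.0006, 0.0281]] rows 0.4
```

View pics/w20r.png

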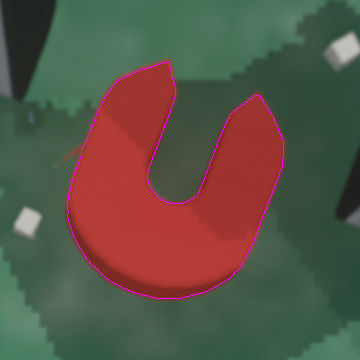

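>>> arm_command([
  [[0,0,0.012],[-0.001,-0.001,0.015],0.6],
  [[0,0,0.012],[-0.001,-0.001,0.025],0.6],
  [[0,0,0.012],[-0.001,-0.001,0.028],0.6],
  [[0,0,0.012],[-0.001,-0.001,0.028],0.6],
  [[0,0,0.012],[-0.001,-0.001,0.028],-1],
  [[0,0,0.012],[-0.001,-0.001,0.028],-1],
  [[0,0,0.012],[-0.001,-0.001,0.028],-1],
  [[0,0,0.012],[-0.001,-0.001,0.028],-1],
], force=50)

```text
time: 20.23
eef_pos: [0.4983, 0.4052, -0.025]
tcp_rot: [0.183, 0.983, -0.001, 0.001]
contact_force: [-0.3, 0.3, 3.8]
opening: 0.538
```

Run:
```python
from h import *
c=cam("wrist"); cv2.imwrite("pics/w21.png",c["bgr"])
go((520,300,100,150),(573,-200,100,90),(573,-265,100,90))
```

```text
t 20.27 pos [498.3 405.2 -25.1] phi 158.9 open 0.539 F [0.2 0.9 4.6] q [ 0.53  0.48  1.78 -0.    0.89 -0.67]
[[-0.002, 0.002, 0.155], [-0.0584, -0.0906, -0.1248]] rows 2.6
[[-0.001, 0.003, 1.202], [-0.288, -0.5379, -0.1234]] rows 8.0
[[-0.001, 0.003, 1.202], [-0.3114, -0.5986, -0.1232]] rows 1.0
```

View pics/w21.png

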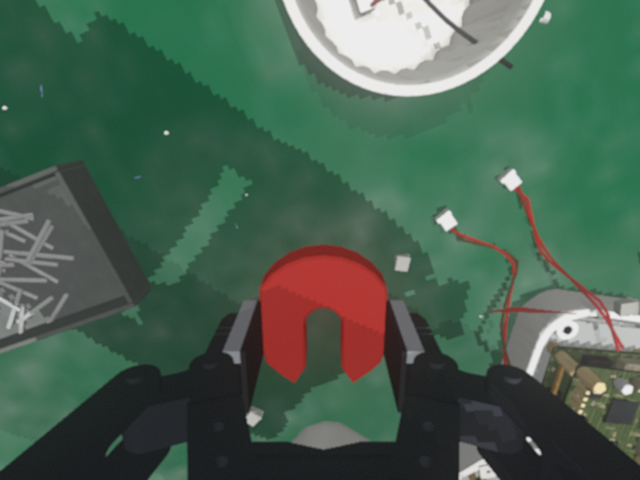

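>>> arm_command([
  [[0,0,0],[0,0,-0.05],-1],
  [[0,0,0],[0,0,-0.09],-1],
  [[0,0,0.15],[-0.058,-0.09,-0.125],-1],
  [[0,0,0.3],[-0.08,-0.15,-0.125],-1],
  [[0,0,0.45],[-0.11,-0.21,-0.125],-1],
  [[0,0,0.6],[-0.14,-0.27,-0.125],-1],
  [[0,0,0.75],[-0.17,-0.33,-0.124],-1],
  [[0,0,0.9],[-0.2,-0.385,-0.124],-1],
  [[0,0,1.05],[-0.23,-0.44,-0.124],-1],
  [[0,0,1.2],[-0.26,-0.49,-0.123],-1],
  [[0,0,1.202],[-0.288,-0.538,-0.123],-1],
  [[0,0,1.202],[-0.306,-0.585,-0.123],-1],
])

```text
time: 21.78
eef_pos: [0.5693, -0.2127, 0.0988]
tcp_rot: [0.707, 0.707, -0.001, 0.001]
contact_force: [0.4, 0.8, 0.1]
opening: 0.542
```

Run:
```python
from h import *
go((574,-255,60,90))
```

```text
t 21.77 pos [ 569.3 -212.7   98.8] phi 90.0 open 0.542 F [0.4 0.8 0.1] q [-0.52  0.24  1.83 -0.    1.07 -0.52]
[[-0.0, 0.002, 0.0], [-0.0422, 0.0047, 0.0389]] rows 0.9
```

>>> arm_command([
  [[0,0,0],[-0.042,0.0045,0.02],-1],
  [[0,0,0],[-0.042,0.0045,0.04],-1],
  [[0,0,0],[-0.042,0.0045,0.04],-1],
  [[0,0,0],[-0.042,0.0045,0.04],-1],
])

```text
time: 22.28
eef_pos: [0.5737, -0.2533, 0.0588]
tcp_rot: [0.707, 0.708, -0.001, 0.0]
contact_force: [-0.2, 0.2, -0.7]
opening: 0.537
```

Run:
```python
from h import *
c=cam("wrist"); cv2.imwrite("pics/w22.png",c["bgr"]); go((574,-255,13,90))
```

```text
t 22.32 pos [ 574.2 -253.5   59.5] phi 90.1 open 0.542 F [0.1 0.2 0.1] q [-0.58  0.33  1.8  -0.    1.01 -0.58]
[[0.0, 0.002, 0.002], [-0.0014, -0.0002, 0.0465]] rows 0.7
```

View pics/w22.png

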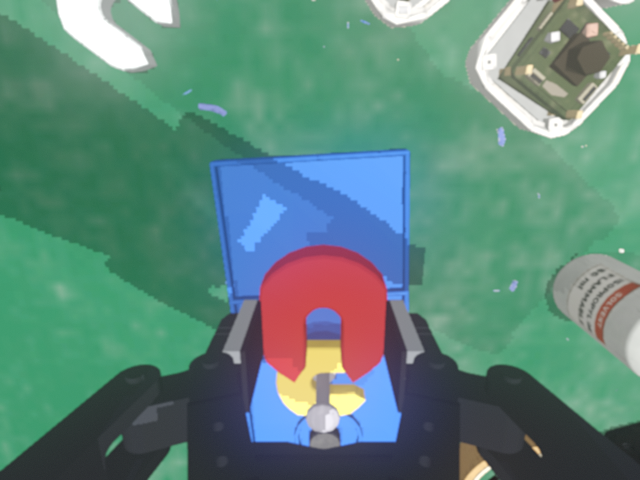

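Run:
```python
from h import *
c=cam("wrist"); s=get_state(); T=R.from_quat(s["tcp_rot"]).as_matrix()
b=59.5+25.1+14
for uv,z in [((323.5,307),b),((298,382),b),((352,382),b),((322,418),63),((322,377),32)]:
    w=np.r_[cast(c,uv,z/1000)[0],z/1000]; print(uv,(w*1000).round(1),"tool",((w-s["eef_pos"])@T*1000).round(1))
```

```text
(323.5, 307) [ 574.4 -245.3   98.6] tool [  8.4   0.  -38.7]
(298, 382) [ 564.2 -279.1   98.6] tool [-25.4 -10.3 -38.6]
(352, 382) [ 586.  -279.1   98.6] tool [-25.5  11.5 -38.6]
(322, 418) [ 573.8 -329.1   63. ] tool [-75.4  -0.8  -2.9]
(322, 377) [ 573.8 -326.9   32. ] tool [-73.1  -0.8  28.1]
```

>>> arm_command([
  [[0,0,0],[0,-0.001,0.035],-1],
  [[0,0,0],[0,-0.001,0.0465],-1],
  [[0,0,0],[0,-0.001,0.0465],-1],
  [[0,0,0],[-0.015,-0.001,0.0465],-1],
  [[0,0,0],[-0.03,-0.001,0.0465],-1],
  [[0,0,0],[-0.042,-0.001,0.0465],-1],
  [[0,0,0],[-0.042,-0.001,0.0465],-1],
])

```text
time: 23.25
eef_pos: [0.5737, -0.2976, 0.014]
tcp_rot: [0.707, 0.707, -0.0, 0.002]
contact_force: [-0.2, 0.1, -1.0]
opening: 0.54
```

Run:
```python
from h import *
c=cam("wrist"); cv2.imwrite("pics/w23.png",c["bgr"]); go((574,-328.7,13,90))
c=cam("scene");u,v=map(int,proj(c,[.573,-.328,.04])[0]); cv2.imwrite("pics/s23.png",cv2.resize(c["bgr"][v-40:v+35,u-50:u+50],(800,600),interpolation=cv2.INTER_CUBIC))
```

```text
t 23.3 pos [ 573.5 -296.7   13.7] phi 90.0 open 0.54 F [-0.1 -0.7 -0.1] q [-0.63  0.43  1.76 -0.    0.95 -0.63]
[[0.001, 0.002, 0.001], [-0.032, 0.0005, 0.0008]] rows 0.5
```

View pics/w23.png

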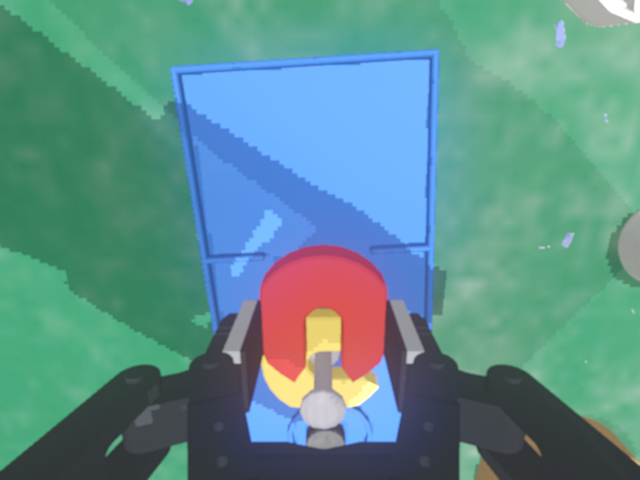

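View pics/s23.png

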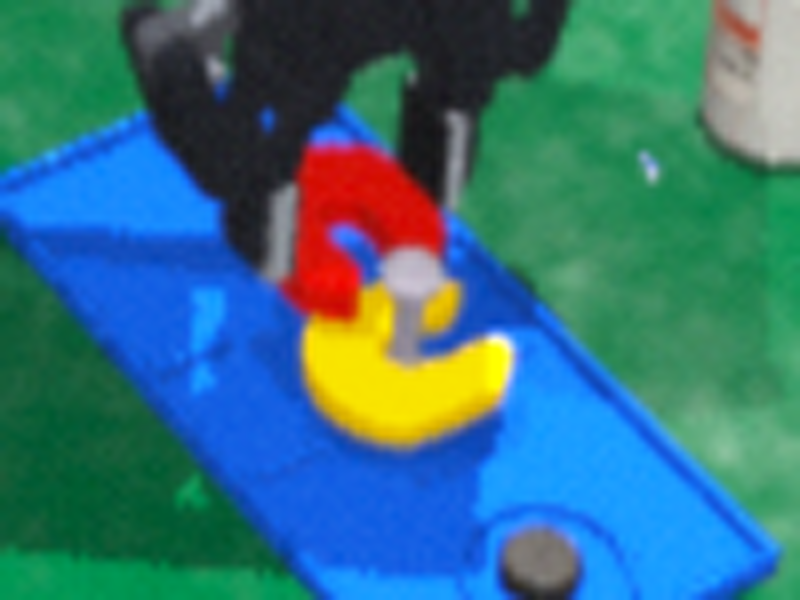

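>>> arm_command([
  [[0,0,0],[-0.01,0.0005,0],-1],
  [[0,0,0],[-0.02,0.0005,0],-1],
  [[0,0,0],[-0.029,0.0005,0],-1],
  [[0,0,0],[-0.033,0.0005,0],-1],
  [[0,0,0],[-0.033,0.0005,0],-1],
])

```text
time: 23.98
eef_pos: [0.5739, -0.3295, 0.0135]
tcp_rot: [0.707, 0.707, -0.0, 0.001]
contact_force: [0.2, 0.1, -0.2]
opening: 0.538
```

Run:
```python
from h import *
c=cam("wrist"); a=cv2.resize(c["bgr"][200:440,200:450],(400,384)); go((574,-328.7,13,90))
c=cam("scene");u,v=map(int,proj(c,[.573,-.328,.04])[0]); b=cv2.resize(c["bgr"][v-24:v+24,u-25:u+25],(400,384),interpolation=cv2.INTER_CUBIC)
cv2.imwrite("pics/w24.png",np.hstack([a,b]))
```

```text
t 24.02 pos [ 573.9 -329.2   13.5] phi 90.0 open 0.539 F [ 0.2  0.7 -0.2] q [-0.67  0.46  1.72 -0.    0.96 -0.67]
[[0.001, 0.002, 0.001], [0.0005, 0.0001, 0.0005]] rows 0.0
```

View pics/w24.png

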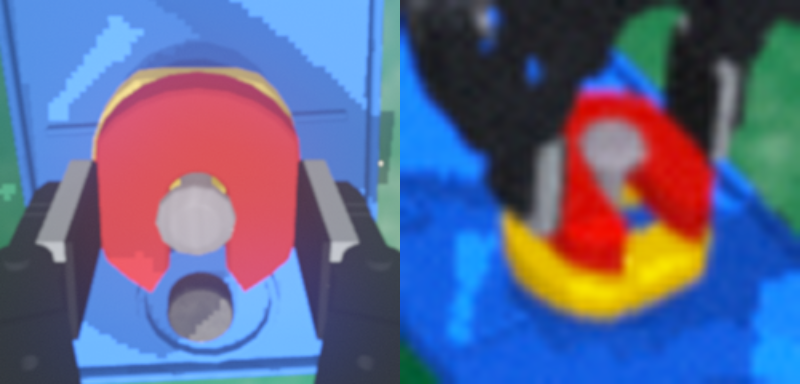

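>>> arm_command([
  [[0,0,0],[0,0,0.003],-1],
  [[0,0,0],[0,0,0.005],-1],
  [[0,0,0],[0,0,0.006],-1],
  [[0,0,0],[0,0,0.006],-1],
])

```text
time: 24.58
eef_pos: [0.5738, -0.3288, 0.0073]
tcp_rot: [0.707, 0.708, -0.0, 0.001]
contact_force: [-0.2, -0.6, -0.9]
opening: 0.539
```

>>> arm_command([
  [[0,0,0],[0,0,0.001],-1],
  [[0,0,0],[0,0,0.001],-1],
])

```text
time: 24.82
eef_pos: [0.574, -0.329, 0.007]
tcp_rot: [0.707, 0.708, -0.001, 0.001]
contact_force: [-0.7, 0.9, 3.7]
opening: 0.537
```

Run:
```python
from h import *
go((574,-328.7,6,90))
c=cam("scene");u,v=map(int,proj(c,[.573,-.328,.04])[0]); b=cv2.resize(c["bgr"][v-24:v+24,u-25:u+25],(600,576),interpolation=cv2.INTER_CUBIC)
cv2.imwrite("pics/w25.png",b)
```

```text
t 24.82 pos [ 574. -329.    7.] phi 90.1 open 0.537 F [-0.7  0.9  3.7] q [-0.67  0.47  1.72 -0.    0.95 -0.67]
[[0.0, 0.002, 0.001], [0.0003, 0.0, 0.001]] rows 0.0
```

View pics/w25.png

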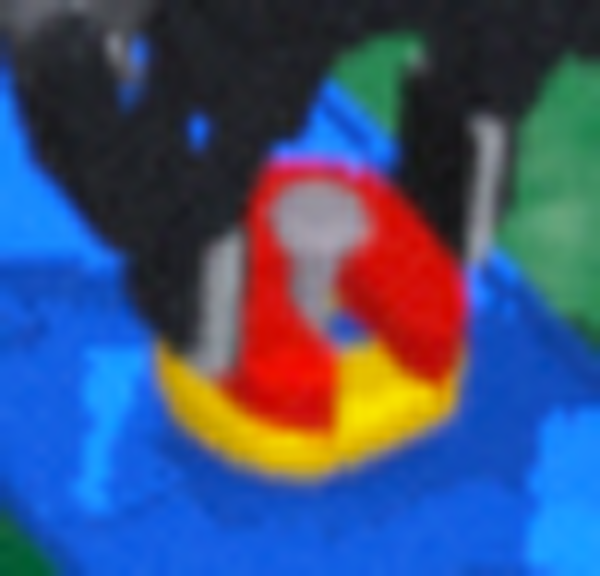

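Contact is at the expected height (underside at 32 mm), so I'll release and rise.

>>> arm_command([
  [[0,0,0],[0,0,0],0.5],
  [[0,0,0],[0,0,0],0.5],
  [[0,0,0],[0,0,0],0.5],
  [[0,0,0],[0,0,-0.03],0.5],
  [[0,0,0],[0,0,-0.08],0.5],
  [[0,0,0],[0.03,0,-0.13],0.5],
  [[0,0,0],[0.03,0,-0.13],0.5],
])

```text
time: 25.75
eef_pos: [0.577, -0.2993, 0.1432]
tcp_rot: [0.706, 0.708, 0.0, 0.006]
contact_force: [-0.1, -1.0, 0.4]
opening: 0.744
```

Run:
```python
from h import *
go((540,0,140,120),(480,220,140,180),(437,298,90,180))
c=cam("wrist"); a=c["bgr"]
c=cam("scene");u,v=map(int,proj(c,[.573,-.328,.04])[0]); b=cv2.resize(c["bgr"][v-30:v+30,u-25:u+25],(400,480),interpolation=cv2.INTER_CUBIC)
cv2.imwrite("pics/w26.png",np.hstack([cv2.resize(a,(400,300)),cv2.resize(b,(250,300))]))
```

```text
t 25.75 pos [ 577.  -299.3  143.2] phi 90.2 open 0.744 F [-0.1 -1.   0.4] q [-0.63  0.27  1.7  -0.    1.16 -0.64]
[[0.007, 0.01, -0.521], [0.2994, -0.0361, 0.0005]] rows 4.8
[[0.001, 0.014, -1.568], [0.5196, -0.0954, -0.0018]] rows 5.6
[[0.001, 0.014, -1.568], [0.5981, -0.1386, 0.0471]] rows 1.6
```

View pics/w26.png

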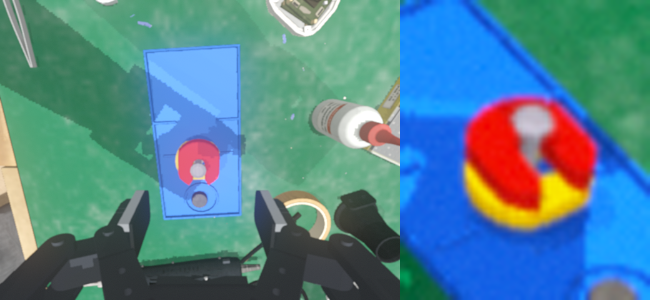

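>>> arm_command([
  [[0,0.01,0],[0.06,0,0],1],
  [[0,0.01,0],[0.12,0,0],1],
  [[0,0.01,0],[0.18,-0.01,0],1],
  [[0,0.01,0],[0.24,-0.02,0],1],
  [[0,0.01,0],[0.3,-0.036,0],1],
  [[0,0.01,0],[0.36,-0.06,0],1],
  [[0,0.01,0],[0.42,-0.08,0],1],
  [[0,0.01,0],[0.48,-0.1,0.01],1],
  [[0,0.01,0],[0.54,-0.125,0.03],1],
  [[0,0.01,0],[0.598,-0.139,0.045],1],
  [[0,0.01,0],[0.598,-0.139,0.045],1],
  [[0,0.01,0],[0.598,-0.139,0.045],1],
])

```text
time: 27.35
eef_pos: [0.4331, 0.2985, 0.0887]
tcp_rot: [0.706, 0.708, 0.001, -0.002]
contact_force: [0.5, -0.4, 0.4]
opening: 1.002
```

Run:
```python
from h import *
go((437,299,90,90))
c=cam("wrist"); cv2.imwrite("pics/w27.png",c["bgr"])
print(mr(c,"box",437,299,.016))
im,_=rect(c,437,299,.016,70); cv2.imwrite("pics/w27r.png",im)
```

```text
t 27.35 pos [433.1 298.5  88.7] phi 90.2 open 1.002 F [ 0.5 -0.4  0.4] q [0.41 0.08 2.03 0.01 1.03 0.4 ]
[[-0.002, -0.005, 0.003], [0.0005, 0.0039, -0.0013]] rows 0.1
((437.301513671875, 302.8263244628906), (87.91163635253906, 57.272464752197266), 89.28975677490234)
```

View pics/w27.png

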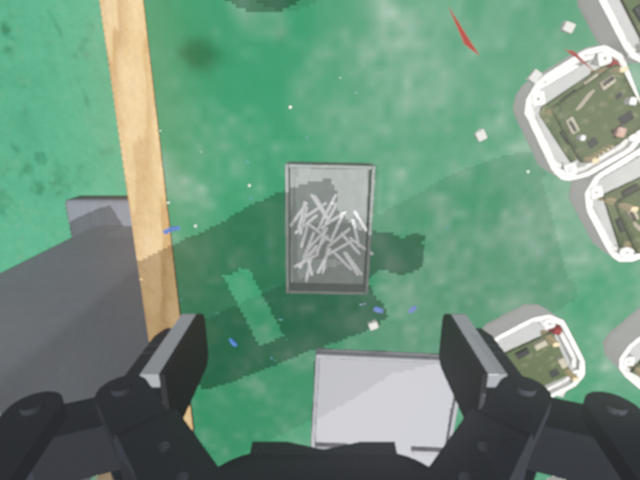

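View pics/w27r.png

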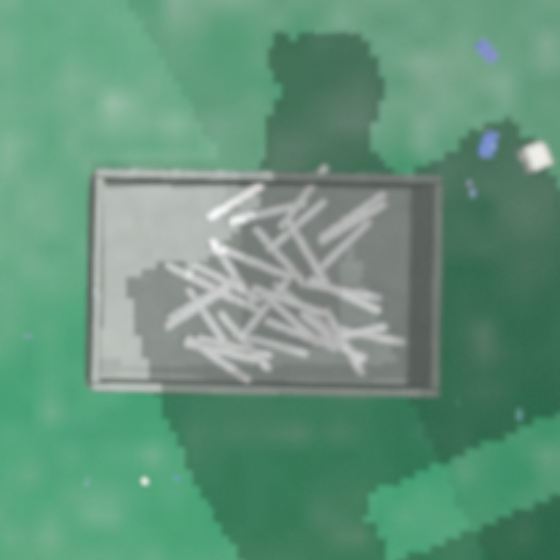

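Run:
```python
from h import *
go((436.5,301.5,-27,89.5))
```

```text
t 27.4 pos [433.9 298.   89.5] phi 90.1 open 1.003 F [ 0.3 -0.   0.4] q [0.41 0.08 2.03 0.01 1.03 0.4 ]
[[-0.0, -0.006, 0.01], [0.0028, 0.0026, 0.1165]] rows 1.9
```

>>> arm_command([
  [[0,-0.006,0.01],[0.003,0.003,0.05],1],
  [[0,-0.006,0.01],[0.003,0.003,0.09],1],
  [[0,-0.006,0.01],[0.003,0.003,0.108],1],
  [[0,-0.006,0.01],[0.003,0.003,0.116],1],
  [[0,-0.006,0.01],[0.003,0.003,0.1165],1],
  [[0,-0.006,0.01],[0.003,0.003,0.1165],-1],
  [[0,-0.006,0.01],[0.003,0.003,0.1165],-1],
  [[0,-0.006,0.01],[0.003,0.003,0.1165],-1],
  [[0,-0.006,0.01],[0.003,0.003,0.1165],-1],
], force=50)

```text
time: 28.52
eef_pos: [0.4383, 0.3024, -0.0252]
tcp_rot: [0.71, 0.704, 0.001, 0.001]
contact_force: [0.0, -0.3, 5.4]
opening: 0.628
```

Run:
```python
from h import *
go((437,301,50,90),(481,162,50,177))
c=cam("wrist"); cv2.imwrite("pics/w28.png",c["bgr"])
```

```text
t 28.52 pos [438.3 302.4 -25.2] phi 89.5 open 0.628 F [ 0.  -0.3  5.4] q [ 0.41  0.28  2.05 -0.    0.8   0.42]
[[0.003, -0.001, -0.008], [-0.0014, -0.0011, -0.0752]] rows 1.2
[[0.003, 0.001, -1.527], [-0.14, 0.0441, -0.0753]] rows 8.1
```

View pics/w28.png

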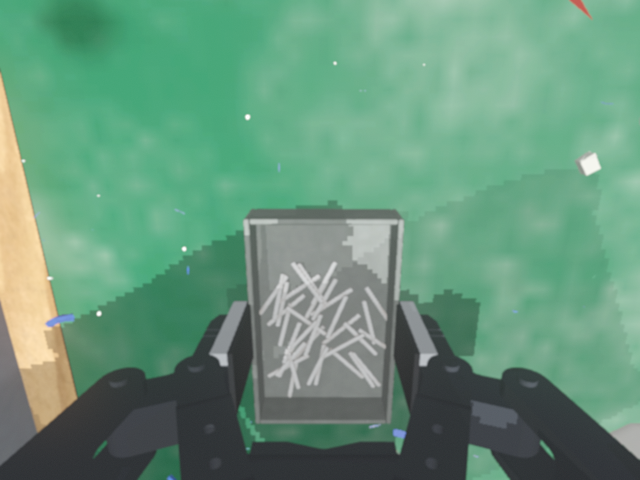

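>>> arm_command([
  [[0,0,0],[0,0,-0.03],-1],
  [[0,0,0],[0,0,-0.075],-1],
  [[0,0,-0.18],[-0.02,0.006,-0.09],-1],
  [[0,0,-0.36],[-0.04,0.012,-0.09],-1],
  [[0,0,-0.54],[-0.06,0.018,-0.09],-1],
  [[0,0,-0.72],[-0.08,0.025,-0.09],-1],
  [[0,0,-0.9],[-0.1,0.03,-0.09],-1],
  [[0,0,-1.08],[-0.12,0.036,-0.09],-1],
  [[0,0,-1.26],[-0.14,0.044,-0.09],-1],
  [[0,0,-1.44],[-0.14,0.044,-0.09],-1],
  [[0,0,-1.527],[-0.14,0.044,-0.09],-1],
  [[0,0,-1.527],[-0.14,0.044,-0.09],-1],
])

```text
time: 30.08
eef_pos: [0.4805, 0.162, 0.0645]
tcp_rot: [0.026, 1.0, 0.001, 0.001]
contact_force: [0.4, -0.7, -1.4]
opening: 0.619
```

Run:
```python
from h import *
go((481,162,20,177))
c=cam("wrist"); cv2.imwrite("pics/w29.png",c["bgr"])
```

```text
t 30.07 pos [480.5 162.   64.5] phi 177.0 open 0.619 F [ 0.4 -0.7 -1.4] q [ 0.12  0.07  2.09  0.    0.98 -1.39]
[[0.001, 0.002, -0.001], [-0.0004, 0.0, 0.0445]] rows 0.7
```

View pics/w29.png

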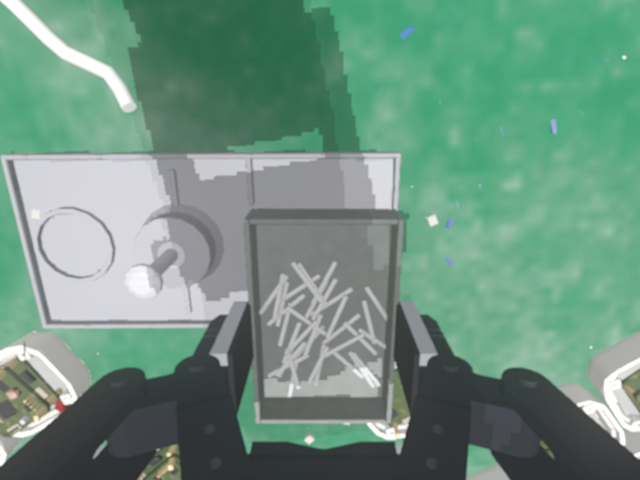

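Run:
```python
from h import *
c=cam("wrist")
w=cast(c,[(3,156),(401,155),(46,328),(251,157)],.010)*1000; print(w)
o,e=w[0],w[1]; ay=(e-o)/np.linalg.norm(e-o); ax=np.array([ay[1],-ay[0]]); print("ang x",np.degrees(np.arctan2(ax[1],ax[0])),np.linalg.norm(e-o),np.linalg.norm(w[2]-w[0]))
cen=(w[0]+w[1])/2+ax*55; print("centre",cen,"pin",cen-ay*18,"pocket",cen+ay*68,"head",cast(c,(142,281),.063)*1000,"stem",cast(c,(170,254),.022)*1000)
# box in tool frame (top at TCP+25.2+16)
s=get_state();z=(s["eef_pos"][2]*1000+25.2+16)/1000
print("box",cast(c,[(250,222),(400,222),(257,422),(391,422)],z)*1000)
```

```text
[[417.99009735 -14.5222913 ]
 [429.54938329 209.60936503]
 [527.85214696 -19.63557434]
 [426.09337502 125.07131556]]
ang x -2.9523363285042197 224.4295356309552 109.98097838615963
centre [478.6967403  94.7107514] pin [477.76964688  76.73464232] pocket [482.19909324 162.62049683] head [[476.0903413   76.05510636]] stem [[477.32441249  74.49861442]]
box [[438.05022271 139.72429194]
 [440.86479085 191.76757805]
 [523.63969775 133.16905715]
 [526.63668423 188.4894952 ]]
```

>>> arm_command([
  [[0,0,0],[0,-0.001,0.05],-1],
  [[0,0,0],[0,-0.001,0.075],-1],
  [[0,0,0],[0,-0.001,0.082],-1],
  [[0,0,0],[0,-0.001,0.085],-1],
  [[0,0,0],[0,-0.001,0.085],-1],
])

```text
time: 30.8
eef_pos: [0.4818, 0.1613, -0.0193]
tcp_rot: [0.027, 1.0, 0.001, 0.002]
contact_force: [-0.5, 0.5, -1.6]
opening: 0.625
```

Run:
```python
from h import *
go((481,162,20,177))
c=cam("wrist"); cv2.imwrite("pics/w30.png",c["bgr"])
```

```text
t 30.8 pos [481.8 161.3 -19.3] phi 176.9 open 0.625 F [-0.5  0.5 -1.6] q [ 0.12  0.22  2.11  0.    0.8  -1.4 ]
[[0.001, 0.004, -0.001], [0.0007, 0.0007, -0.0393]] rows 0.6
```

View pics/w30.png

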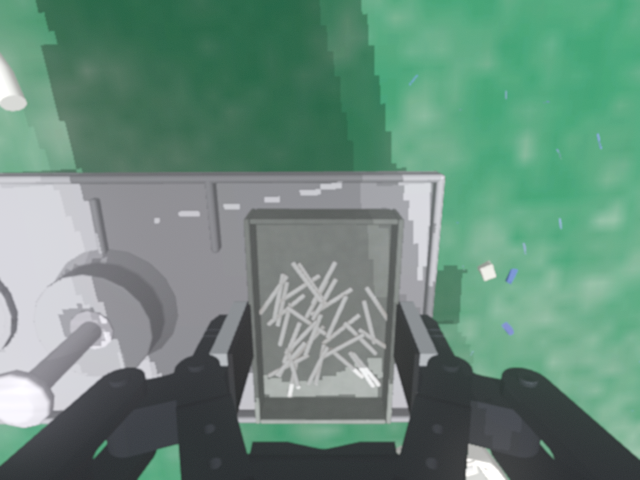

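>>> arm_command([
  [[0,0,0],[0.001,0,0.0015],-1],
  [[0,0,0],[0.001,0,0.002],-1],
  [[0,0,0],[0.001,0,0.002],0.45],
  [[0,0,0],[0.001,0,0.002],0.45],
  [[0,0,0],[0.001,0,0.002],0.45],
  [[0,0,0],[0.001,0,-0.03],0.45],
  [[0,0,0],[0.001,0,-0.08],0.5],
  [[0,0,0],[0.001,0,-0.12],0.5],
  [[0,0,0],[0.001,0,-0.12],0.5],
])

```text
time: 31.98
eef_pos: [0.4835, 0.1617, 0.1051]
tcp_rot: [0.027, 1.0, 0.001, 0.007]
contact_force: [1.1, -0.0, -0.4]
opening: 0.751
```

Run:
```python
from h import *
go((520,0,120,160),(472,-129,90,142))
c=cam("wrist"); cv2.imwrite("pics/w31.png",c["bgr"])
```

```text
t 31.98 pos [483.5 161.7 105.1] phi 177.0 open 0.751 F [ 1.1 -0.  -0.4] q [ 0.12  0.01  2.07  0.    1.05 -1.4 ]
[[0.005, 0.013, 0.296], [-0.0452, -0.1595, -0.0148]] rows 2.7
[[0.007, 0.012, 0.61], [-0.0038, -0.2909, 0.0143]] rows 2.3
```

View pics/w31.png

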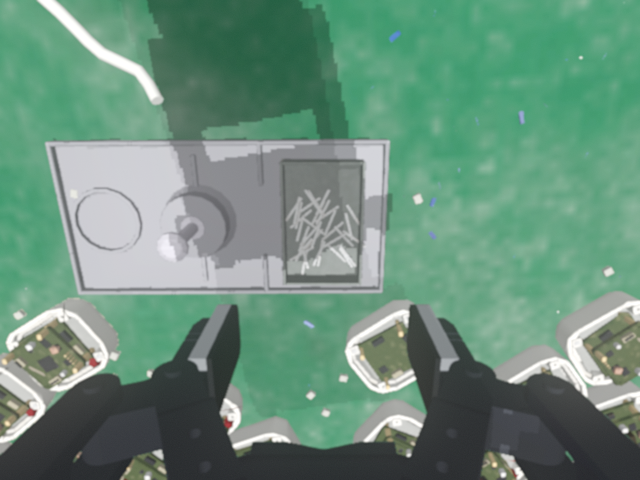

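The box sits flat in its pocket. Now white.

>>> arm_command([
  [[0,0.01,0.1],[-0.03,-0.06,-0.015],0.6],
  [[0,0.01,0.2],[-0.045,-0.12,-0.015],0.6],
  [[0,0.01,0.3],[-0.045,-0.17,-0.01],0.6],
  [[0,0.01,0.45],[-0.02,-0.23,0],0.6],
  [[0,0.01,0.61],[-0.004,-0.291,0.014],0.6],
  [[0,0.01,0.61],[-0.004,-0.291,0.014],0.6],
  [[0,0.01,0.61],[-0.004,-0.291,0.014],0.6],
  [[0,0.01,0.61],[-0.004,-0.291,0.014],0.6],
])

```text
time: 33.02
eef_pos: [0.4705, -0.1281, 0.0877]
tcp_rot: [0.325, 0.946, 0.003, -0.001]
contact_force: [-0.1, 0.0, 0.8]
opening: 0.798
```

```bash
echo 'MK["white"]=[((0,0,165),(180,45,255))]' >> h.py
python3 - <<'E'
from h import *
c=cam("wrist"); cv2.imwrite("pics/w32.png",c["bgr"])
r=pk2(c,"white",472,-128,.012,"w32r");print(r)
go((*r["o_front"],-26,180+r["ang"]))
E
```

```text
{'o': array([ 471.1, -127. ]), 'ang': np.float64(-37.9), 'ang0': np.float64(-36.4), 'width': np.float64(48.9), 'length': np.float64(55.7), 'o_front': array([ 472.8, -128.4]), 'slot_end': -7.2}
t 33.08 pos [ 470.7 -128.1   87.9] phi 142.1 open 0.804 F [0.2 0.4 0.6] q [-0.48 -0.    2.12  0.01  1.03 -1.39]
[[0.004, -0.004, 0.001], [-0.0023, 0.0006, 0.1139]] rows 1.8
```

View pics/w32.png

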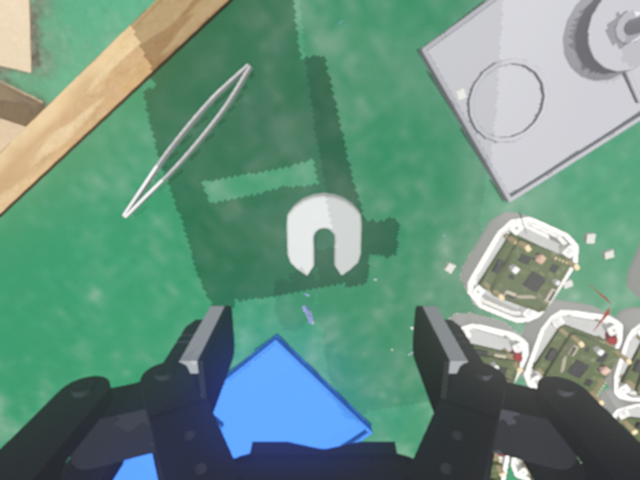

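View pics/w32r.png

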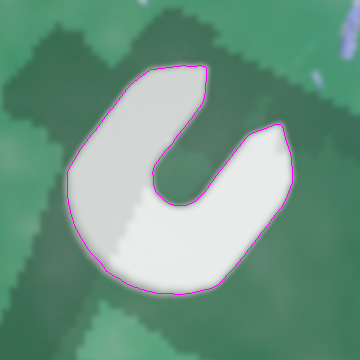

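>>> arm_command([
  [[0,-0.004,0],[-0.002,0,0.05],0.6],
  [[0,-0.004,0],[-0.002,0,0.09],0.6],
  [[0,-0.004,0],[-0.002,0,0.108],0.6],
  [[0,-0.004,0],[-0.002,0,0.115],0.6],
  [[0,-0.004,0],[-0.002,0,0.116],0.6],
  [[0,-0.004,0],[-0.002,0,0.116],-1],
  [[0,-0.004,0],[-0.002,0,0.116],-1],
  [[0,-0.004,0],[-0.002,0,0.116],-1],
  [[0,-0.004,0],[-0.002,0,0.116],-1],
], force=50)

```text
time: 34.2
eef_pos: [0.4737, -0.1292, -0.0266]
tcp_rot: [0.324, 0.946, 0.002, 0.002]
contact_force: [-0.7, 0.7, 6.1]
opening: 0.537
```

Run:
```python
from h import *
c=cam("wrist"); cv2.imwrite("pics/w33.png",c["bgr"])
go((476,-80,60,180),(476,4,60,267))
```

```text
t 34.25 pos [ 473.7 -129.3  -26.5] phi 142.1 open 0.539 F [0.3 0.4 6.5] q [-0.48  0.2   2.15  0.01  0.78 -1.39]
[[0.004, 0.005, -0.661], [0.0282, 0.0407, -0.0864]] rows 3.5
[[-0.001, 0.007, -2.179], [0.0797, 0.1071, -0.0863]] rows 8.1
```

View pics/w33.png

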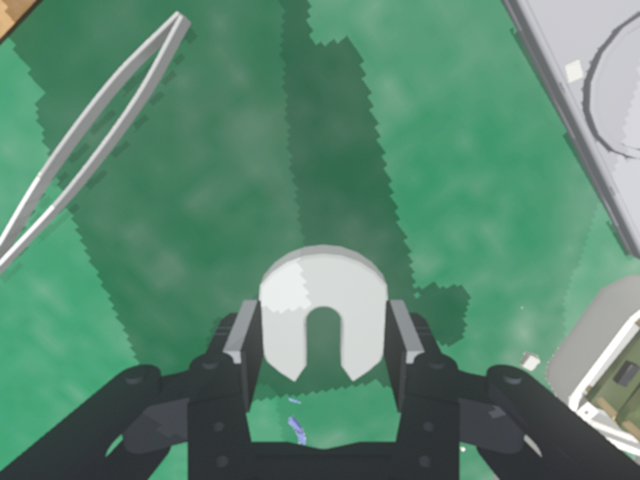

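Run:
```python
from h import *
go((474,-129,80,142),(500,10,80,116),(478,148,80,90))
```

```text
t 34.25 pos [ 473.7 -129.3  -26.5] phi 142.1 open 0.539 F [0.3 0.4 6.5] q [-0.48  0.2   2.15  0.01  0.78 -1.39]
[[0.005, 0.003, 0.002], [-0.0004, 0.0009, -0.1065]] rows 1.7
[[0.006, 0.002, 0.456], [0.0644, 0.1266, -0.1061]] rows 2.4
[[0.006, 0.001, 0.91], [0.1664, 0.2221, -0.106]] rows 2.4
```

>>> arm_command([
  [[0,0,0],[0,0.001,-0.05],-1],
  [[0,0,0],[0,0.001,-0.106],-1],
  [[0,0,0.15],[0.02,0.04,-0.106],-1],
  [[0,0,0.3],[0.042,0.085,-0.106],-1],
  [[0,0,0.456],[0.064,0.127,-0.106],-1],
  [[0,0,0.6],[0.1,0.16,-0.106],-1],
  [[0,0,0.75],[0.133,0.19,-0.106],-1],
  [[0,0,0.91],[0.166,0.222,-0.106],-1],
  [[0.005,0,0.91],[0.166,0.222,-0.09],-1],
  [[0.005,0,0.91],[0.166,0.222,-0.086],-1],
  [[0.005,0,0.91],[0.166,0.222,-0.086],-1],
])

```text
time: 35.62
eef_pos: [0.478, 0.1466, 0.0592]
tcp_rot: [0.707, 0.707, -0.0, 0.0]
contact_force: [0.0, 0.7, -0.2]
opening: 0.542
```

Run:
```python
from h import *
go((477,148,8,90))
c=cam("wrist"); cv2.imwrite("pics/w34.png",c["bgr"])
```

```text
t 35.62 pos [478.  146.6  59.2] phi 89.9 open 0.542 F [ 0.   0.7 -0.2] q [ 0.09  0.07  2.11 -0.    0.97  0.1 ]
[[-0.001, 0.001, -0.001], [0.0015, -0.0009, 0.0512]] rows 0.8
```

View pics/w34.png

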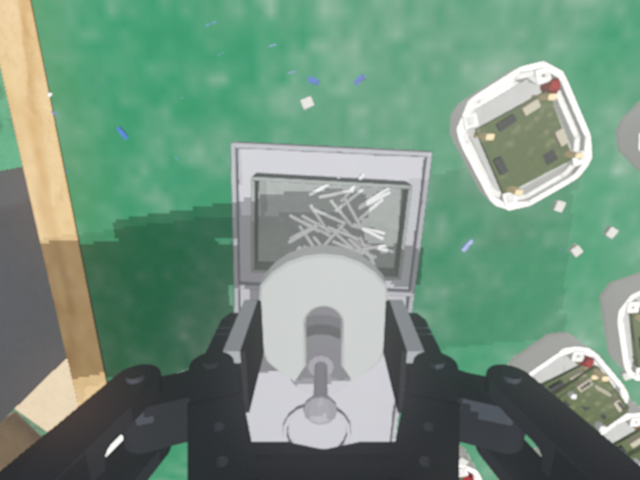

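Run:
```python
from h import *
c=cam("wrist"); s=get_state(); T=R.from_quat(s["tcp_rot"]).as_matrix()
b=59.2+26.5+12
for uv,z in [((323.5,307),b),((298,382),b),((352,382),b),((320,411),63),((320,366),22)]:
    w=np.r_[cast(c,uv,z/1000)[0],z/1000]; print(uv,(w*1000).round(1),"tool",((w-s["eef_pos"])@T*1000).round(1))
```

```text
(323.5, 307) [478.7 154.2  97.7] tool [  7.5  -0.  -37.6]
(298, 382) [468.2 120.2  97.7] tool [-26.5 -10.4 -37.6]
(352, 382) [490.3 120.1  97.7] tool [-26.5  11.6 -37.6]
(320, 411) [476.8  75.4  63. ] tool [-71.2  -1.9  -2.9]
(320, 366) [476.5  73.8  22. ] tool [-72.9  -2.2  38.1]
```

>>> arm_command([
  [[0,0,0],[0,-0.0024,0.035],-1],
  [[0,0,0],[0,-0.0024,0.051],-1],
  [[0,0,0],[0,-0.0024,0.051],-1],
  [[0,0,0],[-0.015,-0.0024,0.051],-1],
  [[0,0,0],[-0.03,-0.0024,0.051],-1],
  [[0,0,0],[-0.04,-0.0024,0.051],-1],
  [[0,0,0],[-0.04,-0.0024,0.051],-1],
])

```text
time: 36.6
eef_pos: [0.4767, 0.1057, 0.0095]
tcp_rot: [0.708, 0.706, 0.001, 0.001]
contact_force: [0.0, 0.5, -0.3]
opening: 0.535
```

Run:
```python
from h import *
go((475.6,74.4,8,90))
c=cam("wrist"); cv2.imwrite("pics/w35.png",c["bgr"])
```

```text
t 36.6 pos [476.7 105.7   9.5] phi 89.8 open 0.535 F [ 0.   0.5 -0.3] q [ 0.01  0.13  2.15 -0.    0.86  0.01]
[[0.002, 0.0, -0.003], [-0.0313, -0.001, 0.0015]] rows 0.5
```

View pics/w35.png

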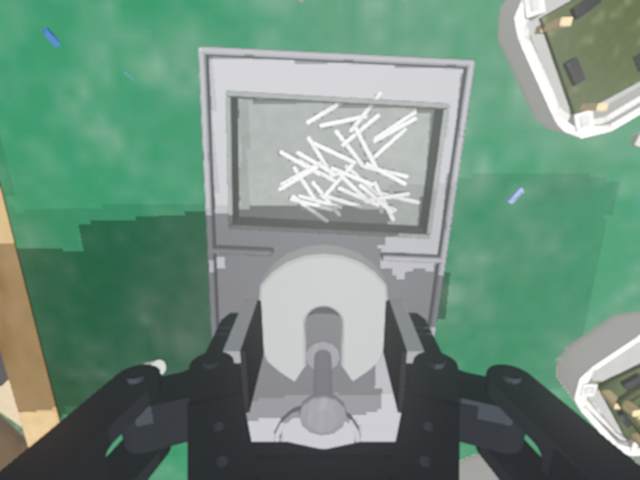

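>>> arm_command([
  [[0,0,0],[-0.01,0,0],-1],
  [[0,0,0],[-0.02,0,0],-1],
  [[0,0,0],[-0.028,0,0],-1],
  [[0,0,0],[-0.0315,0,0],-1],
  [[0,0,0],[-0.0315,0,0],-1],
  [[0,0,0],[-0.0315,0,0.007],-1],
  [[0,0,0],[-0.0315,0,0.012],-1],
  [[0,0,0],[-0.0315,0,0.0135],-1],
  [[0,0,0],[-0.0315,0,0.0135],-1],
])

```text
time: 37.78
eef_pos: [0.4765, 0.0748, -0.0043]
tcp_rot: [0.708, 0.706, 0.001, 0.001]
contact_force: [-0.1, 0.5, -0.1]
opening: 0.536
```

Run:
```python
from h import *
go((475.6,74.4,-4.5,90))
c=cam("wrist"); a=cv2.resize(c["bgr"][200:440,200:450],(400,384))
c=cam("scene");u,v=map(int,proj(c,[.476,.074,.04])[0]); b=cv2.resize(c["bgr"][v-24:v+24,u-25:u+25],(400,384),interpolation=cv2.INTER_CUBIC)
cv2.imwrite("pics/w36.png",np.hstack([a,b]))
```

```text
t 37.77 pos [476.5  74.8  -4.3] phi 89.9 open 0.536 F [-0.1  0.5 -0.1] q [-0.06  0.14  2.17 -0.    0.83 -0.05]
[[0.002, 0.0, -0.002], [-0.0004, -0.0009, 0.0002]] rows 0.0
```

View pics/w36.png

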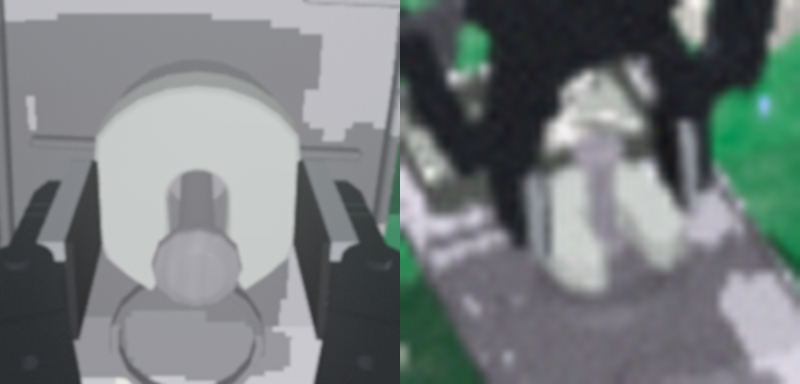

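>>> arm_command([
  [[0,0,0],[0,0,0.001],-1],
  [[0,0,0],[0,0,0.001],-1],
  [[0,0,0],[0,0,0.001],0.5],
  [[0,0,0],[0,0,0.001],0.5],
  [[0,0,0],[0,0,0.001],0.5],
  [[0,0,0],[0,0,-0.04],0.5],
  [[0,0,0],[0,0,-0.09],0.5],
  [[0,0,0],[0.03,0,-0.15],0.5],
  [[0,0,0],[0.06,0,-0.18],0.5],
  [[0,0,0],[0.06,0,-0.18],0.5],
])

```text
time: 39.12
eef_pos: [0.4786, 0.1363, 0.1797]
tcp_rot: [0.707, 0.707, 0.004, 0.003]
contact_force: [0.9, 0.4, -0.4]
opening: 0.748
```

Run:
```python
from h import *
go((540,100,180,90))
c=cam("wrist"); a=cv2.resize(c["bgr"],(400,300))
c=cam("scene"); out=[]
for P in ([.476,.074,.04],[.573,-.328,.04]):
    u,v=map(int,proj(c,P)[0]); out.append(cv2.resize(c["bgr"][v-30:v+30,u-40:u+40],(400,300),interpolation=cv2.INTER_CUBIC))
d=cam("top"); e=cv2.resize(d["bgr"][140:330,200:520],(400,300))
cv2.imwrite("pics/w37.png",np.vstack([np.hstack([a,e]),np.hstack(out)]))
```

```text
t 39.12 pos [478.6 136.3 179.7] phi 90.0 open 0.748 F [ 0.9  0.4 -0.4] q [ 0.07 -0.1   2.03 -0.    1.2   0.07]
[[0.01, -0.001, 0.0], [-0.0363, 0.0614, 0.0003]] rows 1.1
```

View pics/w37.png

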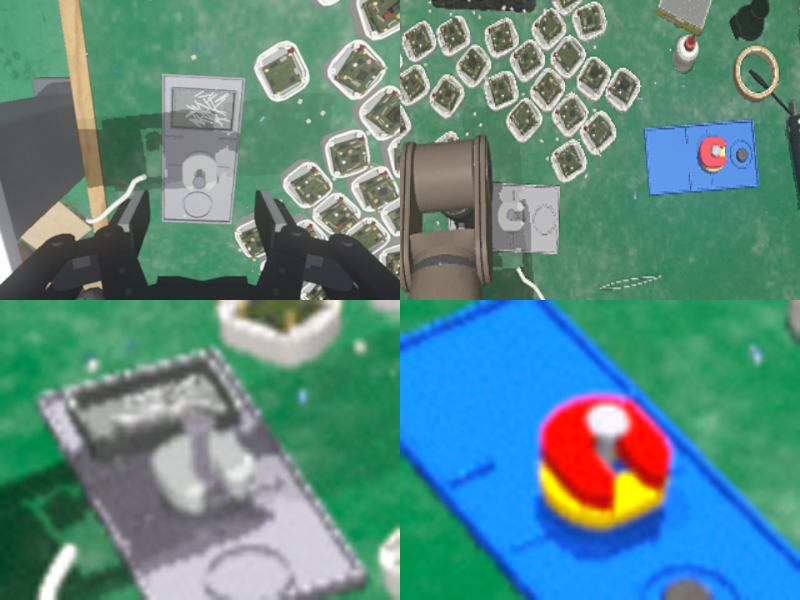

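Everything looks placed. There's time left, so I'll check the "home" distances numerically before handing in: white from here, then red and yellow from above.

Run:
```python
from h import *
c=cam("wrist"); im,toW=rect(c,476,75,.034,45,6); cv2.imwrite("pics/w38.png",im)
print("head at rect px:",[( (75+45-w[1])*6,(476+45-w[0])*6) for w in [np.array([476.5,75])]])
go((555,0,180,90),(574,-270,120,90))
```

```text
head at rect px: [(np.float64(270.0), np.float64(267.0))]
t 39.33 pos [475.2 134.1 173.7] phi 89.8 open 0.75 F [ 0.6 -1.   0.2] q [ 0.07 -0.1   2.04 -0.    1.2   0.07]
[[-0.002, 0.001, -0.003], [-0.1339, 0.0802, -0.0063]] rows 2.5
[[-0.002, 0.001, -0.003], [-0.4038, 0.1002, 0.0538]] rows 4.4
```

View pics/w38.png

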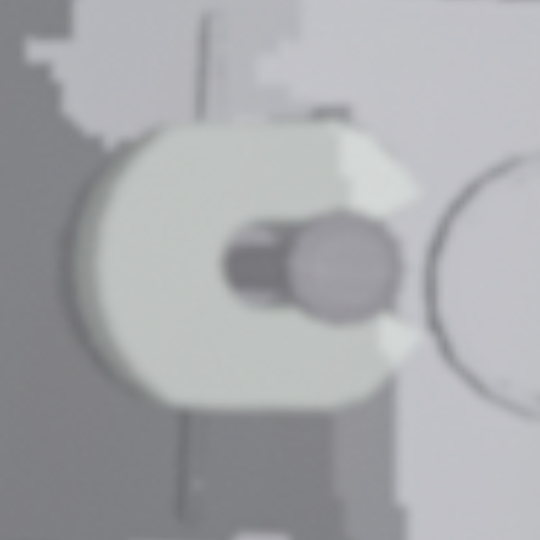

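White's slot end (col 221) nearly touches the stem (left edge at ~228), so it is home. Now I'll check the blue stack from above.

>>> arm_command([
  [[0,0,0],[-0.06,0.04,0],0.5],
  [[0,0,0],[-0.134,0.08,-0.006],0.5],
  [[0,0,0],[-0.19,0.085,0],0.5],
  [[0,0,0],[-0.25,0.09,0.01],0.5],
  [[0,0,0],[-0.31,0.095,0.03],0.5],
  [[0,0,0],[-0.37,0.1,0.05],0.5],
  [[0,0,0],[-0.404,0.1,0.054],0.5],
  [[0,0,0],[-0.404,0.1,0.054],0.5],
  [[0,0,0],[-0.404,0.1,0.054],0.5],
])

```text
time: 40.45
eef_pos: [0.5725, -0.2701, 0.118]
tcp_rot: [0.709, 0.705, -0.001, -0.002]
contact_force: [0.1, -0.2, 0.2]
opening: 0.75
```

Run:
```python
from h import *
c=cam("wrist"); im,toW=rect(c,573.5,-328,.046,45,6); cv2.imwrite("pics/w39.png",np.hstack([cv2.resize(im,(400,400)),cv2.resize(c["bgr"],(400,300))[:,:].copy() if 0 else cv2.copyMakeBorder(cv2.resize(c["bgr"],(400,300)),0,100,0,0,cv2.BORDER_CONSTANT)]))
print(get_state()["eef_pos"])
```

```text
[ 0.5730287  -0.26946688  0.11866175]
```

View pics/w39.png

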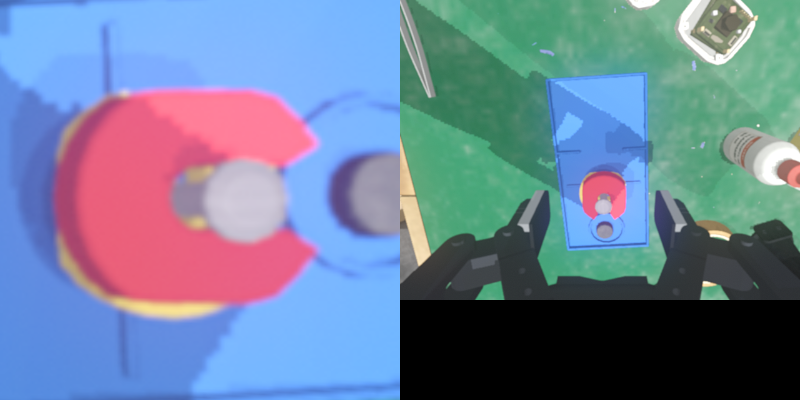

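Red is home on the stem, yellow is below it with its slot a quarter turn away, the cap is in its well and the bottle stands. Handing in.

Run:
```python
from plant import *
s=get_state(); print(s["time"],s["contact_force"]); print(sign_off())
```

```text
40.5 [-1.19192208  0.74714977  0.52714265]
the job is handed in; nothing more can be done
None
```

Both kits are made up and the job was handed in at 40.5 s of the 128 s allowed.

- **Blue tray:** the black cap lies centred in its round well. The yellow packer is on the pin with its slot facing away from the robot. The red packer sits on top of it, a quarter turn round.
- **Grey tray:** the pin box lies flat in its pocket, with its long side along the tray's x. The white packer is on the pin.
- **Last checks:** the final pictures show the stem at or close to the slot end of white and red. Yellow was checked the same way before red covered it; it now shows about 2–3 mm off centre under red, partly a viewing effect. The bottle was still standing in the last picture.
- **A disagreement:** the real fingertips stand about 33 mm above the TCP (tool tip position) the robot reports. I found this when the first grip on the cap closed on nothing. A light touch on the table then measured it at about 18 N, and every later move used the corrected height.
- **Heights:** red met yellow with 3.7 N of contact at the expected height. White and yellow showed no contact force on their bosses when last read. I lowered each about 1 mm more to the expected height before release, so their seating was judged from the pictures.

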